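# Sort gamelan key blanks by their drag on the granite plate

## Robot

A 6-joint arm with a two-finger parallel gripper is mounted at the origin on the work surface. World frame = base frame: x ahead of the robot, y to its left, z up, the work surface at z = 0. Lengths are in m, angles in rad, forces in N, time in s.
With the tool pointing down it reaches from about 0.375 to 0.925 m from the base axis. Payload 5.7 kg.
Tool frame: the origin (TCP) lies at the very end of the fingers, on their centre line; the grasp point (between the pads) lies 19 mm behind it; z points along the fingers, y is the direction in which the jaws open and shut (so a half turn about z gives the same grasp; the last joint's range is limited). The gripper opens to 88 mm and grips with 3 to 60 N. Pads are 20 mm wide; open, the fingers measure 115 mm over their backs; the gripper's body (75 mm by 178 mm) begins 61 mm behind the grasp point.
Start: joints at [-1.253, 0.359, 1.51, -0, 1.272, -0.115], TCP at [0.252, -0.545, 0.223] pointing down, gripper open.
Joint ranges: [-2.97, 2.97], [-1.01, 2.36], [0.21, 2.38], [-0.96, 4.11], [0.2, 2.71], [-2.98, 2.98]. Speed limits (rad/s): [2.39, 2.39, 3.14, 3.14, 3.14, 3.14].

## Interface

Orientations are given as [roll, pitch, yaw] about the fixed x, y, z axes, in that order (R = Rz(yaw) Ry(pitch) Rx(roll)).
In Python, from bench import telemetry, cams, ctrl gives the robot as it stands. The module is installed in compiled form; this text tells all that it offers.
- The arm moves only by the tool apply_moves, never from a script. Its argument "moves" is a list of rows, each an object with "translation": the shift along the tool's x, y, z in cm, a list of three; "dr": the turn, a rotation vector about the tool's x, y, z in degrees, a list of three; "grip": the finger opening in cm, from 0 to 8.78. In form: [{"translation": [tx, ty, tz], "dr": [rx, ry, rz], "grip": grip}, ...]. A call has 1 to 8 rows; each row shifts and turns the commanded pose from where the row before left it, along the tool's axes as they then stand; what a row does not reach is not made up. A row lasts 1/12 s, in which the tool goes at most 41.7 mm and 7.16 degrees, less where a joint would pass 70% of its speed; a pose out of reach is approached as far as the arm can. A call with a gripper value outside its range is refused whole. The fingers move at their own pace and stop on an object; "newtons" is the grip in N (left out, the last holds). Time passes only in rows, so rows that do not move let the fingers close. It gives the time, the measured TCP pose, the force and the opening at its end, in the units of the state.
- telemetry.state(): the state, without advancing time (a new reading comes with each control period).
- cams.get_image(name): name is "side" or "top"; returns a dict with "frame" (420x560x3 uint8, blue, green, red), "fx", "fy", "cx", "cy" (pixels), "cam_to_world" (4x4, takes a point from camera to world coordinates). Camera axes: x right, y up, looking along -z (the intrinsics and any distortion apply to the point x, -y, -z); pixel columns grow to the right and rows downward; lengths in m; the calibration is good to about 2 mm. A picture is of the moment at which its call begins. There is no depth.
- ctrl.hand_in(): hands the job in, once; it reports no verdict.
The state is a dict: "time_s": time; "q": joint angles; "qvel": joint speeds; "tau": joint torques, N m; "tool_pos": TCP position; "eef_rot": TCP orientation; "contact_force": force on the tool from outside, world axes, zero at the start; "torque": the same for the moment, N m; "finger_gap": opening from 0.0 (shut) to 1.0 (fully open).
Only numpy, scipy, OpenCV 4.12 (cv2) and the standard library are available. Lean on these libraries where they do the work, as an engineer would, in place of code of your own. Each camera call takes 0.05 s, during which the arm holds its last target.

## Task

Slide each of the three bronze key blanks along the dark granite plate, away from the robot, until it is well past the white scribed centre line, holding or pushing it with the fingers and keeping it down on the plate, and feel how hard it drags. Lay every blank that drags hard (rough underside) flat on the floor of the plywood tray for re-polishing, not dropped and not on top of another, and leave every blank that glides (polished) lying on the plate beyond the line. Leave the cork block in the tray and the tuner and cymbals in their pan where they lie.

Things in the scene. Friction and masses are not known exactly. Their poses are not given: they have to be found in the camera images.
- plate: fixed dark granite plate, 280 mm along its x (away from the robot), 340 mm along its y, 25 mm thick; origin: centre of the underside, so its top is 25 mm above the origin. A white line 2 mm wide is scribed across its middle, at its x = 0, along its y; the side of positive x is the far half
- key_a: bronze gamelan key blank, a bar 90 x 34 x 18 mm (top edges stepped in 3.5 mm over the upper 4 mm), about 0.4 kg, one of three that look alike; origin: centre of the underside, x along its length, z up. It starts flat on the robot-side half of the plate, lengthwise within 0.2 rad of the plate's x. Its underside is polished or rough, which cannot be seen; at least one of the three is rough, at least one polished
- key_b: as key_a. On the plate a polished blank drags with about 0.11 to 0.17 of the force pressing it on the plate (its own weight included), a rough one with about 0.5 to 0.75; on other surfaces the difference is not felt. The blanks change places from start to start. The rules call their soles (the lowest 3 mm) rough_1, rough_2 and polished
- key_c: as key_a
- tray: fixed open plywood tray for re-polishing, outside 240 mm along its x, 180 mm along its y, 30 mm high, walls and floor 6 mm thick; it stands left or right of the plate; origin: centre of the underside. A cork block lies in its far end, so its free floor reaches from about x = -114 to +60 mm and y = -84 to +84 mm in the tray's frame
- cork_block: loose cork block 35 x 90 x 30 mm (x, y, z) lying in the far end of the plywood tray; origin: centre of the underside; leave it
- tool_pan: fixed open aluminium pan, 240 x 180 x 22 mm, on the other side of the plate from the tray, holding the tuner and the cymbals; origin: centre of the underside
- tuner: grey clip-on tuner 62 x 34 x 22 mm in the pan; origin: underside; leave it
- cymbal_1: bronze cengceng cymbal, 100 mm across and 32 mm high, in the pan; origin: underside; leave it
- cymbal_2: as cymbal_1
There are look-alikes about, which are no part of the job. What is shaped like the key_b but purple is not meant. What is shaped like the key_c but pink or red is not meant.

How it is judged:
By the outcome, as a careful person would: the job done as asked, in the order asked, and still so for the second after the job is handed in, with the robot touching nothing.
It also fails if it takes over 72 s, if anything falls off the work surface, if the arm or the gripper's body presses on something with over 40 N, if the wrist force passes 120 N, or if a joint passes its speed limit or range.

## Working session

There is one attempt and no reset: what is moved stays moved. The work goes in short steps, Python scripts to look and compute and a tool call to move; the robot and the scene stay as the last step left them, time stands still between calls to the robot, and variables do not carry over. Pictures are saved under pics/ and viewed, and the job is handed in when it is done.

Besides the shell and the picture viewer there is one more tool, called after "Emit:" by a JSON object that holds its "fn" and its "kwargs", one argument or row to a line. apply_moves: Moves the arm, as the interface text tells. Its arguments: {"type":"object","properties":{"moves":{"type":"array","items":{"type":"object","properties":{"translation":{"type":"array","items":{"type":"number"}},"dr":{"type":"array","items":{"type":"number"}},"grip":{"type":"number"}}}},"newtons":{"type":"number"}},"required":["moves"]}

```bash
mkdir -p pics
python3 - <<'E'
from bench import telemetry,cams
import cv2,json
for n in("top","side"):
    d=cams.get_image(n); cv2.imwrite(f"pics/{n}0.png",d["frame"])
    print(n,{k:(v.tolist() if hasattr(v,'tolist') else v) for k,v in d.items() if k!="frame"})
print(telemetry.state())
E
```

```text
top {'fx': 379.96782272187534, 'fy': 379.96782272187534, 'cx': 281.0878061398493, 'cy': 210.70735987046552, 'cam_to_world': [[-0.004045580436097283, 0.9962608200256531, -0.08630186417886913, 0.39221549223594715], [-0.9995660199047662, -0.006547000217117606, -0.028721222813473155, 0.0015154485239170614], [-0.029178847315806975, 0.08614821687051899, 0.9958549490760945, 1.0366304254294219], [0.0, 0.0, 0.0, 1.0]]}
side {'fx': 414.4118932952874, 'fy': 414.4118932952874, 'cx': 277.548334001006, 'cy': 213.27425245413468, 'cam_to_world': [[0.9954410296941327, 0.07666635082397918, -0.056739995178172804, 0.38327566581028], [-0.09381518175292207, 0.6797402282217223, -0.7274283014907701, -0.8632203225629748], [-0.017200816089672107, 0.7294350504249265, 0.6838337803424409, 0.8792917081797688], [0.0, 0.0, 0.0, 1.0]]}
{'time_s': 0.1, 'q': array([-1.25312160e+00,  3.59440477e-01,  1.51129536e+00,  3.90631475e-06,
        1.27249435e+00, -1.15084815e-01]), 'qvel': array([-0.00151294, -0.00052209, -0.00329306,  0.00085558,  0.00026038,
        0.00014689]), 'tau': array([ 8.10547117e-04, -5.16357386e+01, -2.71406883e+01,  6.76599448e-02,
        2.76359031e-02, -3.57623060e-05]), 'tool_pos': array([ 0.25143871, -0.5441068 ,  0.22190016]), 'eef_rot': array([-3.13996638e+00, -1.91746921e-04,  4.32758237e-01]), 'contact_force': array([0.00602628, 0.40592764, 0.19978367]), 'torque': array([ 0.01867646, -0.03020552,  0.00896604]), 'finger_gap': 0.9999499593314732}
```

View pics/top0.png

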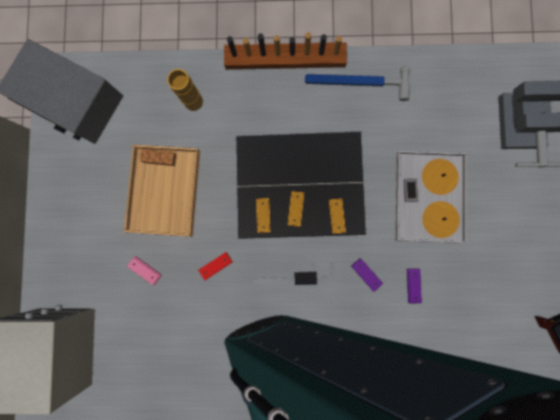

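View pics/side0.png

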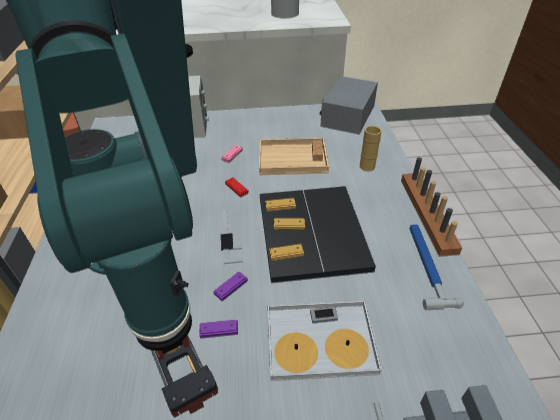

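The top view shows the tray at left (163,190) and the plate at centre, with the line at row ~185. The keys are at (263,215), (296,209) and (337,216), and the pan is at right.

```bash
cat > h.py <<'E'
import numpy as np,cv2
from bench import telemetry,cams
def w(d,u,v,z):
    T=np.array(d["cam_to_world"]); r=np.array([(u-d["cx"])/d["fx"],-(v-d["cy"])/d["fy"],-1])
    r=T[:3,:3]@r; o=T[:3,3]; return o+r*(z-o[2])/r[2]
def px(d,p):
    T=np.array(d["cam_to_world"]); c=T[:3,:3].T@(np.array(p)-T[:3,3])
    return d["cx"]+d["fx"]*c[0]/-c[2], d["cy"]-d["fy"]*c[1]/-c[2]
def keys(d,z=0.041,show=True,amin=150,roi=None):
    hsv=cv2.cvtColor(d["frame"],cv2.COLOR_BGR2HSV)
    m=cv2.inRange(hsv,(12,140,90),(26,255,255))
    m=cv2.morphologyEx(m,cv2.MORPH_CLOSE,np.ones((3,3)))
    cs,_=cv2.findContours(m,cv2.RETR_EXTERNAL,cv2.CHAIN_APPROX_NONE)
    out=[]
    for c in cs:
        a=cv2.contourArea(c)
        if a<amin: continue
        P=np.array([w(d,*p[0],z)[:2] for p in c],np.float32)
        (cx,cy),(s1,s2),an=cv2.minAreaRect(P)
        b=cv2.boxPoints(((cx,cy),(s1,s2),an)); e1=b[1]-b[0];e2=b[2]-b[1]
        e=e1 if np.linalg.norm(e1)>np.linalg.norm(e2) else e2
        yaw=np.arctan2(e[1],e[0]); yaw=(yaw+np.pi/2)%np.pi-np.pi/2
        u=c[:,0].mean(0)
        out.append((round(cx,4),round(cy,4),round(max(s1,s2),4),round(min(s1,s2),4),round(yaw,3)))
        if show: print("px",u.round(1),"xy",out[-1][:2],"size",out[-1][2:4],"yaw",out[-1][4],"area",a)
    return out
E
python3 - <<'E'
from h import *
d=cams.get_image("top"); 
for z in(0.043,0.034):print(z);keys(d,z)
s=cams.get_image("side");print("side");keys(s,0.041)
for n,(u,v),z in [("plTL",(236.5,136),.025),("plTR",(361,132),.025),("plBL",(238,238),.025),("plBR",(366,237),.025),("lineL",(237,187),.025),("lineR",(363,183.5),.025),
 ("trTL",(135,146),.03),("trTR",(199,149),.03),("trBR",(192,237),.03),("trBL",(125,233),.03)]:
    print(n,w(d,u,v,z).round(4))
for n,(u,v) in dict(plNL=(260,191),plFL=(347,187),plFR=(373,270),plNR=(271,276),lineT=(304,189),lineB=(323,273)).items(): print("side",n,w(s,u,v,.025).round(4))
f=d["frame"][110:250,110:380]; cv2.imwrite("pics/z.png",cv2.resize(f,None,fx=2.9,fy=2.9,interpolation=cv2.INTER_CUBIC))
f=s["frame"][130:290,220:380]; cv2.imwrite("pics/zs.png",cv2.resize(f,None,fx=3.7,fy=3.7,interpolation=cv2.INTER_CUBIC))
E
```

```text
0.043
px [440.7 219.2] xy (0.4542, -0.3826) size (0.0901, 0.0882) yaw 1.564 area 949.5
px [336.8 215.8] xy (0.4643, -0.1155) size (0.0909, 0.0357) yaw 0.095 area 431.5
px [262.8 215. ] xy (0.4674, 0.0786) size (0.0906, 0.0355) yaw 0.04 area 420.0
px [295.5 208.5] xy (0.4841, -0.0075) size (0.0913, 0.0356) yaw -0.125 area 421.0
px [439.9 176.5] xy (0.5655, -0.3858) size (0.0879, 0.0879) yaw 1.535 area 906.0
px [156.8 156.4] xy (0.6271, 0.3638) size (0.0887, 0.0361) yaw 1.456 area 377.5
px [178.1  79.9] xy (0.8393, 0.3101) size (0.0569, 0.0529) yaw 0.594 area 306.0
px [287.3  54.3] xy (0.9078, 0.0183) size (0.3217, 0.0555) yaw -1.566 area 1137.0
0.034
px [440.7 219.2] xy (0.4548, -0.3861) size (0.0909, 0.089) yaw 1.564 area 949.5
px [336.8 215.8] xy (0.465, -0.1166) size (0.0917, 0.036) yaw 0.095 area 431.5
px [262.8 215. ] xy (0.4681, 0.0793) size (0.0914, 0.0358) yaw 0.04 area 420.0
px [295.5 208.5] xy (0.4849, -0.0075) size (0.0921, 0.0359) yaw -0.125 area 421.0
px [439.9 176.5] xy (0.5671, -0.3893) size (0.0887, 0.0887) yaw 1.535 area 906.0
px [156.8 156.4] xy (0.6292, 0.3671) size
[... 409 characters left out ...]
ze (0.0882, 0.0392) yaw 0.09 area 317.0
px [288.5 223.5] xy (0.4811, -0.0178) size (0.0864, 0.037) yaw -0.111 area 262.0
px [279.6 204.3] xy (0.4645, 0.0678) size (0.0877, 0.0418) yaw 0.034 area 230.0
plTL [0.6853 0.1516 0.025 ]
plTR [ 0.6922 -0.1864  0.025 ]
plBL [0.4076 0.1459 0.025 ]
plBR [ 0.4087 -0.1933  0.025 ]
lineL [0.5448 0.1494 0.025 ]
lineR [ 0.5514 -0.1887  0.025 ]
trTL [0.6595 0.429  0.03  ]
trTR [0.6491 0.2529 0.03  ]
trBR [0.4107 0.2681 0.03  ]
trBL [0.4223 0.4491 0.03  ]
side plNL [0.4081 0.1556 0.025 ]
side plFL [0.688  0.1436 0.025 ]
side plFR [ 0.6821 -0.1986  0.025 ]
side plNR [ 0.4149 -0.1896  0.025 ]
side lineT [0.5492 0.1494 0.025 ]
side lineB [ 0.5506 -0.1944  0.025 ]
```

View pics/z.png

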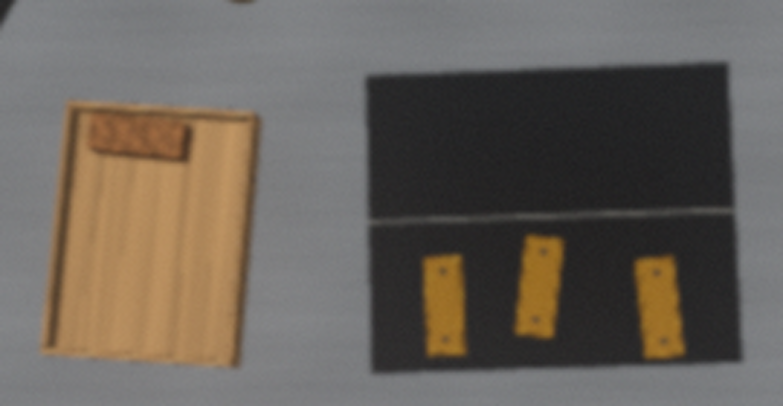

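View pics/zs.png

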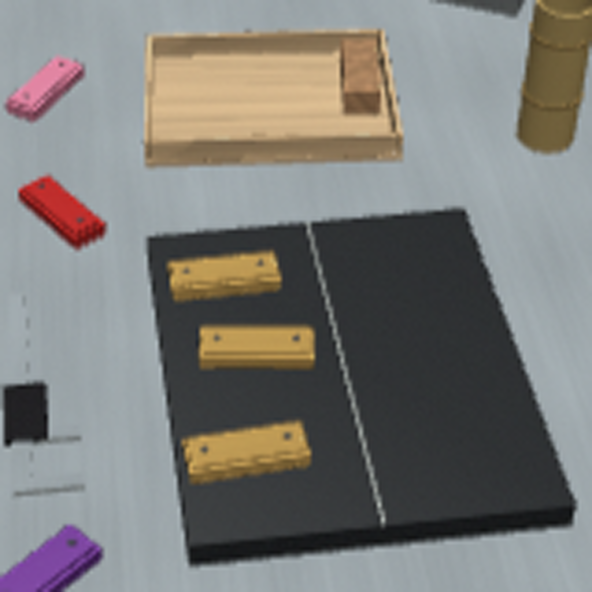

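Plate centre is about (0.549, -0.020), yaw about 0.02. The key sizes come out at 90x35, which matches the spec. Next is the move planner.

```bash
cat > plan.py <<'E'
import sys,json,numpy as np
from scipy.spatial.transform import Rotation as R
from bench import telemetry
# usage: plan.py "x,y,z,yaw,n,grip" ... successive waypoints from measured pose
s=telemetry.state(); p=np.array(s["tool_pos"]); r=R.from_euler('xyz',s["eef_rot"])
print("now",p.round(4),np.array(s["eef_rot"]).round(4),"t",s["time_s"],"F",np.array(s["contact_force"]).round(2),"gap",round(s["finger_gap"]*87.8,1))
for a in sys.argv[1:]:
    x,y,z,yaw,n,g=[float(v) for v in a.split(",")]; n=int(n)
    t=np.array([x,y,z]); rt=R.from_euler('xyz',[np.pi,0,yaw])
    rv=(r.inv()*rt).as_rotvec(); d=(t-p)/n
    print("->",a,"len/row mm",round(np.linalg.norm(d)*1000,1),"deg/row",round(np.degrees(np.linalg.norm(rv))/n,2))
    for i in range(n):
        rr=r*R.from_rotvec(rv*i/n)
        print(json.dumps({"translation":[round(v,2)+0 for v in rr.inv().apply(d)*100],"dr":[round(v,2)+0 for v in np.degrees(rv)/n],"grip":g}))
    p=t;r=rt
E
python3 plan.py 0.464,-0.1155,0.12,0.095,14,5.4 0.464,-0.1155,0.12,0.095,1,5.4
```

```text
now [ 0.2515 -0.5443  0.2221] [-3.1405e+00 -1.0000e-04  4.3280e-01] t 0.2 F [ 0.31 -0.91  0.23] gap 87.6
-> 0.464,-0.1155,0.12,0.095,14,5.4 len/row mm 35.0 deg/row 1.38
{"translation": [2.66, -2.14, 0.73], "dr": [0.0, 0.0, 1.38], "grip": 5.4}
{"translation": [2.61, -2.21, 0.73], "dr": [0.0, 0.0, 1.38], "grip": 5.4}
{"translation": [2.56, -2.27, 0.73], "dr": [0.0, 0.0, 1.38], "grip": 5.4}
{"translation": [2.5, -2.33, 0.73], "dr": [0.0, 0.0, 1.38], "grip": 5.4}
{"translation": [2.44, -2.39, 0.73], "dr": [0.0, 0.0, 1.38], "grip": 5.4}
{"translation": [2.39, -2.45, 0.73], "dr": [0.0, 0.0, 1.38], "grip": 5.4}
{"translation": [2.33, -2.51, 0.73], "dr": [0.0, 0.0, 1.38], "grip": 5.4}
{"translation": [2.26, -2.56, 0.73], "dr": [0.0, 0.0, 1.38], "grip": 5.4}
{"translation": [2.2, -2.61, 0.73], "dr": [0.0, 0.0, 1.38], "grip": 5.4}
{"translation": [2.14, -2.67, 0.73], "dr": [0.0, 0.0, 1.38], "grip": 5.4}
{"translation": [2.07, -2.72, 0.73], "dr": [0.0, 0.0, 1.38], "grip": 5.4}
{"translation": [2.01, -2.77, 0.73], "dr": [0.0, 0.0, 1.38], "grip": 5.4}
{"translation": [1.94, -2.81, 0.73], "dr": [0.0, 0.0, 1.38], "grip": 5.4}
{"translation": [1.87, -2.86, 0.73], "dr": [0.0, 0.0, 1.38], "grip": 5.4}
-> 0.464,-0.1155,0.12,0.095,1,5.4 len/row mm 0.0 deg/row 0.0
{"translation": [0.0, 0.0, 0.0], "dr": [0.0, 0.0, 0.0], "grip": 5.4}
```

Emit:
{"fn": "apply_moves", "kwargs": {
  "moves": [
    {"translation": [2.7, -2.1, 0.7], "dr": [0, 0, 1.4], "grip": 5.4},
    {"translation": [2.6, -2.2, 0.7], "dr": [0, 0, 1.4], "grip": 5.4},
    {"translation": [2.6, -2.3, 0.7], "dr": [0, 0, 1.4], "grip": 5.4},
    {"translation": [2.5, -2.3, 0.7], "dr": [0, 0, 1.4], "grip": 5.4},
    {"translation": [2.4, -2.4, 0.7], "dr": [0, 0, 1.4], "grip": 5.4},
    {"translation": [2.4, -2.4, 0.7], "dr": [0, 0, 1.4], "grip": 5.4},
    {"translation": [2.3, -2.5, 0.7], "dr": [0, 0, 1.4], "grip": 5.4},
    {"translation": [2.3, -2.6, 0.7], "dr": [0, 0, 1.4], "grip": 5.4}
  ],
  "newtons": 25
}}

```text
time_s: 0.87
tool_pos: [0.3744, -0.2986, 0.1664]
eef_rot: [3.142, -0.0, 0.236]
contact_force: [0.1, 0.2, 0.3]
finger_gap: 0.614
```

Emit:
{"fn": "apply_moves", "kwargs": {
  "moves": [
    {"translation": [2.2, -2.6, 0.7], "dr": [0, 0, 1.4], "grip": 5.4},
    {"translation": [2.1, -2.7, 0.7], "dr": [0, 0, 1.4], "grip": 5.4},
    {"translation": [2.1, -2.7, 0.7], "dr": [0, 0, 1.4], "grip": 5.4},
    {"translation": [2.0, -2.8, 0.7], "dr": [0, 0, 1.4], "grip": 5.4},
    {"translation": [1.9, -2.8, 0.7], "dr": [0, 0, 1.3], "grip": 5.4},
    {"translation": [1.8, -2.8, 0.7], "dr": [0, 0, 1.3], "grip": 5.4},
    {"translation": [0, 0, 0], "dr": [0, 0, 0], "grip": 5.4},
    {"translation": [0, 0, 0], "dr": [0, 0, 0], "grip": 5.4}
  ]
}}

```text
time_s: 1.53
tool_pos: [0.4645, -0.1157, 0.1243]
eef_rot: [-3.141, 0.001, 0.098]
contact_force: [-0.9, -0.5, 0.7]
finger_gap: 0.613
```

```bash
python3 plan.py 0.464,-0.1155,0.05,0.095,3,5.4 0.464,-0.1155,0.030,0.095,2,5.4
python3 - <<'E'
from h import *
d=cams.get_image("side");f=d["frame"][130:330,180:400]; cv2.imwrite("pics/s1.png",cv2.resize(f,None,fx=3,fy=3,interpolation=cv2.INTER_CUBIC))
E
```

```text
now [ 0.4645 -0.1157  0.1243] [-3.1411e+00  1.0000e-03  9.8200e-02] t 1.5333 F [-0.89 -0.47  0.67] gap 53.8
-> 0.464,-0.1155,0.05,0.095,3,5.4 len/row mm 24.8 deg/row 0.06
{"translation": [-0.01, -0.01, 2.48], "dr": [-0.01, 0.02, 0.06], "grip": 5.4}
{"translation": [-0.01, -0.01, 2.48], "dr": [-0.01, 0.02, 0.06], "grip": 5.4}
{"translation": [-0.01, -0.01, 2.48], "dr": [-0.01, 0.02, 0.06], "grip": 5.4}
-> 0.464,-0.1155,0.030,0.095,2,5.4 len/row mm 10.0 deg/row 0.0
{"translation": [0.0, 0.0, 1.0], "dr": [0.0, 0.0, 0.0], "grip": 5.4}
{"translation": [0.0, 0.0, 1.0], "dr": [0.0, 0.0, 0.0], "grip": 5.4}
```

View pics/s1.png

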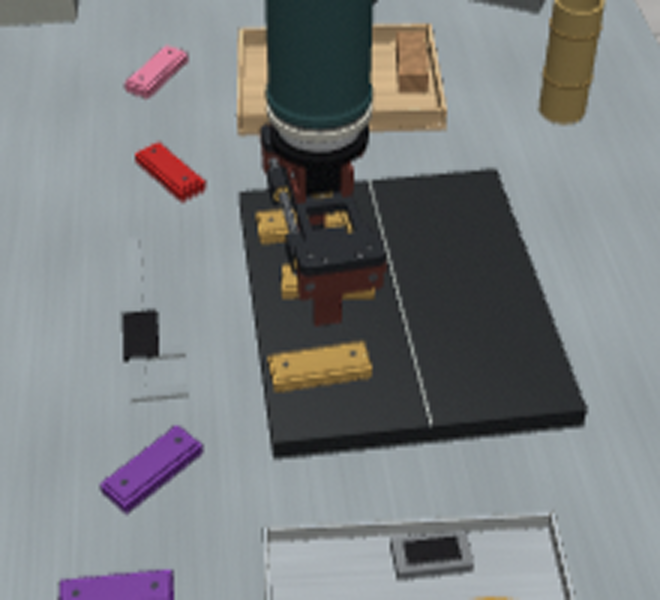

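The gripper is over key C's column, with its finger tip at about crop px (327,320) and the key at (320,365). I'll descend and close.

Emit:
{"fn": "apply_moves", "kwargs": {
  "moves": [
    {"translation": [0, 0, 2.5], "dr": [0, 0, 0], "grip": 5.4},
    {"translation": [0, 0, 2.5], "dr": [0, 0, 0], "grip": 5.4},
    {"translation": [0, 0, 2.4], "dr": [0, 0, 0], "grip": 5.4},
    {"translation": [0, 0, 1.0], "dr": [0, 0, 0], "grip": 5.4},
    {"translation": [0, 0, 0.8], "dr": [0, 0, 0], "grip": 5.4},
    {"translation": [0, 0, 0], "dr": [0, 0, 0], "grip": 5.4},
    {"translation": [0, 0, 0], "dr": [0, 0, 0], "grip": 5.4}
  ]
}}

```text
time_s: 2.17
tool_pos: [0.4644, -0.1181, 0.0329]
eef_rot: [3.142, -0.0, 0.093]
contact_force: [0.5, 0.4, 0.8]
finger_gap: 0.616
```

Emit:
{"fn": "apply_moves", "kwargs": {
  "moves": [
    {"translation": [0, 0, 0], "dr": [0, 0, 0], "grip": 2.8},
    {"translation": [0, 0, 0], "dr": [0, 0, 0], "grip": 2.8},
    {"translation": [0, 0, 0], "dr": [0, 0, 0], "grip": 2.8},
    {"translation": [0, 0, 0], "dr": [0, 0, 0], "grip": 2.8},
    {"translation": [0, 0, 0], "dr": [0, 0, 0], "grip": 2.8}
  ],
  "newtons": 25
}}

```text
time_s: 2.58
tool_pos: [0.4649, -0.1173, 0.0334]
eef_rot: [3.141, -0.001, 0.094]
contact_force: [-1.2, 0.1, 7.1]
finger_gap: 0.384
```

Emit:
{"fn": "apply_moves", "kwargs": {
  "moves": [
    {"translation": [0, 0, 0], "dr": [0, 0, 0], "grip": 2.8}
  ]
}}

```text
time_s: 2.67
tool_pos: [0.4649, -0.1173, 0.0333]
eef_rot: [3.141, -0.001, 0.095]
contact_force: [-0.4, -0.3, 7.6]
finger_gap: 0.383
```

Emit:
{"fn": "apply_moves", "kwargs": {
  "moves": [
    {"translation": [0.5, 0.04, 0], "dr": [0, 0, 0], "grip": 2.8},
    {"translation": [0.8, 0.06, 0], "dr": [0, 0, 0], "grip": 2.8},
    {"translation": [0.8, 0.06, 0], "dr": [0, 0, 0], "grip": 2.8},
    {"translation": [0.8, 0.06, 0], "dr": [0, 0, 0], "grip": 2.8}
  ]
}}

```text
time_s: 3.0
tool_pos: [0.4941, -0.1167, 0.0334]
eef_rot: [3.141, -0.001, 0.094]
contact_force: [-1.0, -0.3, 4.9]
finger_gap: 0.382
```

Emit:
{"fn": "apply_moves", "kwargs": {
  "moves": [
    {"translation": [0.8, 0.06, 0], "dr": [0, 0, 0], "grip": 2.8},
    {"translation": [0.8, 0.06, 0], "dr": [0, 0, 0], "grip": 2.8},
    {"translation": [0.8, 0.06, 0], "dr": [0, 0, 0], "grip": 2.8}
  ]
}}

```text
time_s: 3.25
tool_pos: [0.5183, -0.1162, 0.0334]
eef_rot: [3.141, -0.001, 0.095]
contact_force: [-1.4, -0.3, 6.0]
finger_gap: 0.384
```

Emit:
{"fn": "apply_moves", "kwargs": {
  "moves": [
    {"translation": [0.8, 0.06, 0.05], "dr": [0, 0, 0], "grip": 2.8},
    {"translation": [0.8, 0.06, 0.05], "dr": [0, 0, 0], "grip": 2.8},
    {"translation": [0.8, 0.06, 0], "dr": [0, 0, 0], "grip": 2.8},
    {"translation": [0.8, 0.06, 0], "dr": [0, 0, 0], "grip": 2.8}
  ]
}}

```text
time_s: 3.58
tool_pos: [0.5512, -0.1159, 0.0334]
eef_rot: [3.14, -0.002, 0.095]
contact_force: [-2.5, -1.2, 13.0]
finger_gap: 0.383
```

Emit:
{"fn": "apply_moves", "kwargs": {
  "moves": [
    {"translation": [0.8, 0.06, 0], "dr": [0, 0, 0], "grip": 2.8},
    {"translation": [0.8, 0.06, 0], "dr": [0, 0, 0], "grip": 2.8}
  ]
}}

```text
time_s: 3.75
tool_pos: [0.5671, -0.1156, 0.0333]
eef_rot: [3.14, -0.002, 0.095]
contact_force: [-2.1, -0.4, 12.2]
finger_gap: 0.385
```

Emit:
{"fn": "apply_moves", "kwargs": {
  "moves": [
    {"translation": [0.8, 0.06, 0], "dr": [0, 0, 0], "grip": 2.8},
    {"translation": [0.8, 0.06, 0], "dr": [0, 0, 0], "grip": 2.8},
    {"translation": [0.8, 0.06, 0], "dr": [0, 0, 0], "grip": 2.8}
  ]
}}

```text
time_s: 4.0
tool_pos: [0.5912, -0.1151, 0.0334]
eef_rot: [3.141, -0.002, 0.095]
contact_force: [-1.2, -0.5, 11.1]
finger_gap: 0.383
```

Emit:
{"fn": "apply_moves", "kwargs": {
  "moves": [
    {"translation": [0.8, 0.06, 0], "dr": [0, 0, 0], "grip": 2.8},
    {"translation": [0.8, 0.06, 0], "dr": [0, 0, 0], "grip": 2.8},
    {"translation": [0.4, 0.03, 0], "dr": [0, 0, 0], "grip": 2.8}
  ]
}}

```text
time_s: 4.25
tool_pos: [0.612, -0.1147, 0.0334]
eef_rot: [3.14, -0.003, 0.095]
contact_force: [-1.8, -0.1, 10.9]
finger_gap: 0.385
```

Emit:
{"fn": "apply_moves", "kwargs": {
  "moves": [
    {"translation": [0, 0, 0], "dr": [0, 0, 0], "grip": 5.4},
    {"translation": [0, 0, 0], "dr": [0, 0, 0], "grip": 5.4},
    {"translation": [0, 0, 0], "dr": [0, 0, 0], "grip": 5.4},
    {"translation": [0, 0, 0], "dr": [0, 0, 0], "grip": 5.4}
  ]
}}

```text
time_s: 4.58
tool_pos: [0.609, -0.1141, 0.0313]
eef_rot: [-3.141, 0.001, 0.094]
contact_force: [0.0, -0.3, 0.6]
finger_gap: 0.602
```

```bash
python3 plan.py 0.613,-0.115,0.085,0,3,5.4 0.484,-0.0085,0.085,-0.125,6,5.4 0.484,-0.0085,0.033,-0.125,3,5.4
```

```text
now [ 0.609  -0.1141  0.0313] [-3.1411e+00  1.1000e-03  9.4300e-02] t 4.5833 F [ 0.01 -0.33  0.59] gap 52.9
-> 0.613,-0.115,0.085,0,3,5.4 len/row mm 18.0 deg/row 1.8
{"translation": [0.13, 0.04, -1.79], "dr": [-0.01, 0.02, 1.8], "grip": 5.4}
{"translation": [0.13, 0.04, -1.79], "dr": [-0.01, 0.02, 1.8], "grip": 5.4}
{"translation": [0.13, 0.03, -1.79], "dr": [-0.01, 0.02, 1.8], "grip": 5.4}
-> 0.484,-0.0085,0.085,-0.125,6,5.4 len/row mm 27.9 deg/row 1.19
{"translation": [-2.15, -1.78, 0.0], "dr": [0.0, 0.0, 1.19], "grip": 5.4}
{"translation": [-2.19, -1.73, 0.0], "dr": [0.0, 0.0, 1.19], "grip": 5.4}
{"translation": [-2.22, -1.68, 0.0], "dr": [0.0, 0.0, 1.19], "grip": 5.4}
{"translation": [-2.26, -1.64, 0.0], "dr": [0.0, 0.0, 1.19], "grip": 5.4}
{"translation": [-2.29, -1.59, 0.0], "dr": [0.0, 0.0, 1.19], "grip": 5.4}
{"translation": [-2.32, -1.54, 0.0], "dr": [0.0, 0.0, 1.19], "grip": 5.4}
-> 0.484,-0.0085,0.033,-0.125,3,5.4 len/row mm 17.3 deg/row 0.0
{"translation": [0.0, 0.0, 1.73], "dr": [0.0, 0.0, 0.0], "grip": 5.4}
{"translation": [0.0, 0.0, 1.73], "dr": [0.0, 0.0, 0.0], "grip": 5.4}
{"translation": [0.0, 0.0, 1.73], "dr": [0.0, 0.0, 0.0], "grip": 5.4}
```

Key C glides: about 2 N drag under about 16 N, a ratio of 0.13. Next is the middle key.

Emit:
{"fn": "apply_moves", "kwargs": {
  "moves": [
    {"translation": [0, 0, -1.8], "dr": [0, 0, 0], "grip": 5.4},
    {"translation": [0, 0, -1.8], "dr": [0, 0, 1.8], "grip": 5.4},
    {"translation": [0, 0, -1.8], "dr": [0, 0, 1.8], "grip": 5.4},
    {"translation": [-2.0, -1.8, 0], "dr": [0, 0, 1.8], "grip": 5.4},
    {"translation": [-2.1, -1.7, 0], "dr": [0, 0, 1.2], "grip": 5.4},
    {"translation": [-2.2, -1.7, 0], "dr": [0, 0, 1.2], "grip": 5.4},
    {"translation": [-2.2, -1.6, 0], "dr": [0, 0, 1.2], "grip": 5.4},
    {"translation": [-2.2, -1.6, 0], "dr": [0, 0, 1.2], "grip": 5.4}
  ]
}}

```text
time_s: 5.25
tool_pos: [0.5026, -0.0276, 0.0854]
eef_rot: [-3.141, 0.001, -0.085]
contact_force: [-0.1, 0.4, -0.1]
finger_gap: 0.618
```

Emit:
{"fn": "apply_moves", "kwargs": {
  "moves": [
    {"translation": [-2.2, -1.5, 0], "dr": [0, 0, 1.2], "grip": 5.4},
    {"translation": [0, 0, 0], "dr": [0, 0, 0], "grip": 5.4},
    {"translation": [0, 0, 0], "dr": [0, 0, 0], "grip": 5.4}
  ]
}}

```text
time_s: 5.5
tool_pos: [0.4819, -0.0107, 0.0855]
eef_rot: [-3.141, 0.002, -0.103]
contact_force: [0.0, -0.0, 0.5]
finger_gap: 0.615
```

```bash
python3 plan.py 0.484,-0.0085,0.0325,-0.125,3,5.4
python3 - <<'E'
from h import *
keys(cams.get_image("top"),0.043)
print()
keys(cams.get_image("side"),0.041)
E
```

```text
now [ 0.4819 -0.0107  0.0855] [-3.1414e+00  1.6000e-03 -1.0320e-01] t 5.5 F [ 0.04 -0.01  0.5 ] gap 54.0
-> 0.484,-0.0085,0.0325,-0.125,3,5.4 len/row mm 17.7 deg/row 0.42
{"translation": [0.06, -0.08, 1.77], "dr": [0.0, 0.03, 0.42], "grip": 5.4}
{"translation": [0.06, -0.08, 1.77], "dr": [0.0, 0.03, 0.42], "grip": 5.4}
{"translation": [0.06, -0.08, 1.77], "dr": [0.0, 0.03, 0.42], "grip": 5.4}
px [440.7 219.2] xy (0.4542, -0.3827) size (0.09, 0.0882) yaw 1.564 area 946.5
px [439.9 176.5] xy (0.5655, -0.3858) size (0.0879, 0.0879) yaw 1.535 area 904.0
px [157.  156.6] xy (0.6268, 0.3625) size (0.0907, 0.0357) yaw 1.443 area 374.0
px [334.8 151. ] xy (0.6365, -0.113) size (0.0424, 0.0359) yaw 0.091 area 183.5
px [179.8  80.5] xy (0.8382, 0.3088) size (0.0599, 0.0537) yaw 0.463 area 311.0
px [285.4  53.8] xy (0.9124, 0.0199) size (0.3242, 0.0683) yaw 1.552 area 1169.5

px [295.9 351.9] xy (0.4512, -0.4137) size (0.0906, 0.0901) yaw 0.659 area 1233.5
px [346.5 348.1] xy (0.5621, -0.4167) size (0.0906, 0.0896) yaw 1.321 area 1209.0
px [339.6 247.5] xy (0.6084, -0.1247) size (0.0886, 0.0397) yaw 0.082 area 313.0
px [288.5 223.6] xy (0.4811, -0.0178) size (0.0864, 0.037) yaw -0.111 area 255.0
```

Emit:
{"fn": "apply_moves", "kwargs": {
  "moves": [
    {"translation": [0.1, -0.1, 1.8], "dr": [0, 0, 0.6], "grip": 5.4},
    {"translation": [0.1, -0.1, 1.8], "dr": [0, 0, 0.6], "grip": 5.4},
    {"translation": [0, -0.1, 1.7], "dr": [0, 0, 0], "grip": 5.4},
    {"translation": [0, 0, 0], "dr": [0, 0, 0], "grip": 5.4},
    {"translation": [0, 0, 0], "dr": [0, 0, 0], "grip": 2.8},
    {"translation": [0, 0, 0], "dr": [0, 0, 0], "grip": 2.8},
    {"translation": [0, 0, 0], "dr": [0, 0, 0], "grip": 2.8},
    {"translation": [0, 0, 0], "dr": [0, 0, 0], "grip": 2.8}
  ]
}}

```text
time_s: 6.27
tool_pos: [0.487, -0.009, 0.0336]
eef_rot: [-3.142, -0.002, -0.126]
contact_force: [0.9, 0.5, 0.2]
finger_gap: 0.381
```

Emit:
{"fn": "apply_moves", "kwargs": {
  "moves": [
    {"translation": [0, 0, 0], "dr": [0, 0, 0], "grip": 2.8},
    {"translation": [0, 0, 0], "dr": [0, 0, 0], "grip": 2.8}
  ]
}}

```text
time_s: 6.43
tool_pos: [0.487, -0.009, 0.0335]
eef_rot: [3.141, -0.002, -0.126]
contact_force: [0.1, -1.3, 5.4]
finger_gap: 0.385
```

Emit:
{"fn": "apply_moves", "kwargs": {
  "moves": [
    {"translation": [0.5, -0.08, 0.04], "dr": [0, 0, 0], "grip": 2.8},
    {"translation": [0.8, -0.12, 0], "dr": [0, 0, 0], "grip": 2.8},
    {"translation": [0.8, -0.12, 0], "dr": [0, 0, 0], "grip": 2.8},
    {"translation": [0.8, -0.12, 0], "dr": [0, 0, 0], "grip": 2.8}
  ]
}}

```text
time_s: 6.77
tool_pos: [0.5151, -0.0079, 0.0335]
eef_rot: [3.142, 0.001, -0.125]
contact_force: [-3.2, 0.1, 13.8]
finger_gap: 0.385
```

Emit:
{"fn": "apply_moves", "kwargs": {
  "moves": [
    {"translation": [0.8, -0.12, 0], "dr": [0, 0, 0], "grip": 2.8},
    {"translation": [0.8, -0.12, 0], "dr": [0, 0, 0], "grip": 2.8},
    {"translation": [0.8, -0.12, 0], "dr": [0, 0, 0], "grip": 2.8}
  ]
}}

```text
time_s: 7.02
tool_pos: [0.5395, -0.0074, 0.0335]
eef_rot: [3.142, 0.0, -0.125]
contact_force: [-3.9, 0.7, 12.7]
finger_gap: 0.381
```

Emit:
{"fn": "apply_moves", "kwargs": {
  "moves": [
    {"translation": [0.8, -0.12, 0], "dr": [0, 0, 0], "grip": 2.8},
    {"translation": [0.8, -0.12, 0], "dr": [0, 0, 0], "grip": 2.8}
  ]
}}

```text
time_s: 7.18
tool_pos: [0.5557, -0.007, 0.0335]
eef_rot: [3.142, 0.0, -0.125]
contact_force: [-4.2, -1.0, 12.7]
finger_gap: 0.381
```

Emit:
{"fn": "apply_moves", "kwargs": {
  "moves": [
    {"translation": [0.8, -0.12, 0], "dr": [0, 0, 0], "grip": 2.8},
    {"translation": [0.8, -0.12, 0], "dr": [0, 0, 0], "grip": 2.8}
  ]
}}

```text
time_s: 7.35
tool_pos: [0.5719, -0.0066, 0.0335]
eef_rot: [3.142, 0.0, -0.125]
contact_force: [-3.3, -0.2, 11.1]
finger_gap: 0.379
```

Emit:
{"fn": "apply_moves", "kwargs": {
  "moves": [
    {"translation": [0.8, -0.12, 0], "dr": [0, 0, 0], "grip": 2.8}
  ]
}}

```text
time_s: 7.43
tool_pos: [0.58, -0.0064, 0.0335]
eef_rot: [3.142, 0.0, -0.125]
contact_force: [-3.5, -0.5, 11.0]
finger_gap: 0.385
```

Emit:
{"fn": "apply_moves", "kwargs": {
  "moves": [
    {"translation": [0.8, -0.12, 0], "dr": [0, 0, 0], "grip": 2.8}
  ]
}}

```text
time_s: 7.52
tool_pos: [0.5881, -0.0062, 0.0335]
eef_rot: [3.142, 0.0, -0.125]
contact_force: [-3.1, 0.1, 11.3]
finger_gap: 0.375
```

Emit:
{"fn": "apply_moves", "kwargs": {
  "moves": [
    {"translation": [0.8, -0.12, 0], "dr": [0, 0, 0], "grip": 2.8}
  ]
}}

```text
time_s: 7.6
tool_pos: [0.5962, -0.006, 0.0335]
eef_rot: [3.142, 0.0, -0.125]
contact_force: [-3.0, -0.4, 10.3]
finger_gap: 0.384
```

Emit:
{"fn": "apply_moves", "kwargs": {
  "moves": [
    {"translation": [0.8, -0.12, 0], "dr": [0, 0, 0], "grip": 2.8}
  ]
}}

```text
time_s: 7.68
tool_pos: [0.6043, -0.0059, 0.0335]
eef_rot: [3.142, 0.0, -0.125]
contact_force: [-3.4, 1.3, 10.1]
finger_gap: 0.375
```

Emit:
{"fn": "apply_moves", "kwargs": {
  "moves": [
    {"translation": [0.4, -0.06, 0.1], "dr": [0, 0, 0], "grip": 2.8}
  ]
}}

```text
time_s: 7.77
tool_pos: [0.6095, -0.0059, 0.0334]
eef_rot: [3.142, -0.001, -0.125]
contact_force: [-6.8, -0.7, 28.3]
finger_gap: 0.381
```

Emit:
{"fn": "apply_moves", "kwargs": {
  "moves": [
    {"translation": [0.4, -0.06, 0.1], "dr": [0, 0, 0], "grip": 2.8}
  ]
}}

```text
time_s: 7.85
tool_pos: [0.6131, -0.0058, 0.0334]
eef_rot: [3.141, -0.001, -0.125]
contact_force: [-9.1, 0.5, 36.1]
finger_gap: 0.382
```

Emit:
{"fn": "apply_moves", "kwargs": {
  "moves": [
    {"translation": [0.4, -0.06, 0], "dr": [0, 0, 0], "grip": 2.8}
  ]
}}

```text
time_s: 7.93
tool_pos: [0.6171, -0.0057, 0.0335]
eef_rot: [3.141, -0.002, -0.125]
contact_force: [-5.7, -0.0, 25.0]
finger_gap: 0.383
```

Emit:
{"fn": "apply_moves", "kwargs": {
  "moves": [
    {"translation": [0, 0, 0], "dr": [0, 0, 0], "grip": 2.8}
  ]
}}

```text
time_s: 8.02
tool_pos: [0.6183, -0.0058, 0.0335]
eef_rot: [-3.142, -0.003, -0.125]
contact_force: [-3.5, -0.1, 22.4]
finger_gap: 0.385
```

Emit:
{"fn": "apply_moves", "kwargs": {
  "moves": [
    {"translation": [0, 0, 0], "dr": [0, 0, 0], "grip": 5.4},
    {"translation": [0, 0, 0], "dr": [0, 0, 0], "grip": 5.4},
    {"translation": [0, 0, 0], "dr": [0, 0, 0], "grip": 5.4},
    {"translation": [0, 0, 0], "dr": [0, 0, 0], "grip": 5.4}
  ]
}}

```text
time_s: 8.35
tool_pos: [0.6159, -0.0056, 0.0299]
eef_rot: [-3.141, 0.001, -0.126]
contact_force: [0.4, 0.6, 0.3]
finger_gap: 0.607
```

```bash
python3 plan.py 0.613,-0.005,0.085,-0.125,3,5.4 0.467,0.0785,0.085,0.04,7,5.4 0.467,0.0785,0.033,0.04,3,5.4
```

```text
now [ 0.6159 -0.0056  0.0299] [-3.1415e+00  1.1000e-03 -1.2570e-01] t 8.35 F [0.44 0.59 0.26] gap 53.3
-> 0.613,-0.005,0.085,-0.125,3,5.4 len/row mm 18.4 deg/row 0.02
{"translation": [-0.1, -0.01, -1.84], "dr": [0.0, 0.02, -0.01], "grip": 5.4}
{"translation": [-0.1, -0.01, -1.84], "dr": [0.0, 0.02, -0.01], "grip": 5.4}
{"translation": [-0.1, -0.01, -1.84], "dr": [0.0, 0.02, -0.01], "grip": 5.4}
-> 0.467,0.0785,0.085,0.04,7,5.4 len/row mm 24.0 deg/row 1.35
{"translation": [-2.22, -0.92, 0.0], "dr": [0.0, 0.0, -1.35], "grip": 5.4}
{"translation": [-2.2, -0.98, 0.0], "dr": [0.0, 0.0, -1.35], "grip": 5.4}
{"translation": [-2.17, -1.03, 0.0], "dr": [0.0, 0.0, -1.35], "grip": 5.4}
{"translation": [-2.15, -1.08, 0.0], "dr": [0.0, 0.0, -1.35], "grip": 5.4}
{"translation": [-2.12, -1.13, 0.0], "dr": [0.0, 0.0, -1.35], "grip": 5.4}
{"translation": [-2.09, -1.18, 0.0], "dr": [0.0, 0.0, -1.35], "grip": 5.4}
{"translation": [-2.07, -1.23, 0.0], "dr": [0.0, 0.0, -1.35], "grip": 5.4}
-> 0.467,0.0785,0.033,0.04,3,5.4 len/row mm 17.3 deg/row 0.0
{"translation": [0.0, 0.0, 1.73], "dr": [0.0, 0.0, 0.0], "grip": 5.4}
{"translation": [0.0, 0.0, 1.73], "dr": [0.0, 0.0, 0.0], "grip": 5.4}
{"translation": [0.0, 0.0, 1.73], "dr": [0.0, 0.0, 0.0], "grip": 5.4}
```

Key B gives about 0.22, between the stated ranges. I'll measure key A before deciding.

Emit:
{"fn": "apply_moves", "kwargs": {
  "moves": [
    {"translation": [0, 0, -1.8], "dr": [0, 0, 0], "grip": 5.4},
    {"translation": [0, 0, -1.8], "dr": [0, 0, 0], "grip": 5.4},
    {"translation": [-0.3, 0, -1.9], "dr": [0, 0, 0], "grip": 5.4},
    {"translation": [-2.2, -0.9, 0], "dr": [0, 0, -1.4], "grip": 5.4},
    {"translation": [-2.2, -1.0, 0], "dr": [0, 0, -1.4], "grip": 5.4},
    {"translation": [-2.2, -1.0, 0], "dr": [0, 0, -1.4], "grip": 5.4},
    {"translation": [-2.2, -1.1, 0], "dr": [0, 0, -1.4], "grip": 5.4},
    {"translation": [-2.1, -1.1, 0], "dr": [0, 0, -1.4], "grip": 5.4}
  ]
}}

```text
time_s: 9.02
tool_pos: [0.507, 0.0544, 0.0849]
eef_rot: [-3.141, 0.001, -0.003]
contact_force: [-0.2, 0.4, 0.5]
finger_gap: 0.617
```

Emit:
{"fn": "apply_moves", "kwargs": {
  "moves": [
    {"translation": [-2.1, -1.2, 0], "dr": [0, 0, -1.3], "grip": 5.4},
    {"translation": [-2.0, -1.2, 0], "dr": [0, 0, -1.2], "grip": 5.4},
    {"translation": [0, 0, 0], "dr": [0, 0, 0], "grip": 5.4},
    {"translation": [0, 0, 0], "dr": [0, 0, 0], "grip": 5.4}
  ]
}}

```text
time_s: 9.35
tool_pos: [0.4661, 0.0781, 0.085]
eef_rot: [-3.142, 0.001, 0.041]
contact_force: [0.4, 0.1, 1.1]
finger_gap: 0.616
```

```bash
python3 plan.py 0.467,0.0785,0.033,0.04,3,5.4
python3 - <<'E'
from h import *
keys(cams.get_image("side"),0.041)
d=cams.get_image("side");f=d["frame"][130:330,180:400]; cv2.imwrite("pics/s2.png",cv2.resize(f,None,fx=3,fy=3,interpolation=cv2.INTER_CUBIC))
E
```

```text
now [0.4661 0.0781 0.085 ] [-3.1415e+00  1.4000e-03  4.1200e-02] t 9.35 F [0.41 0.09 1.15] gap 54.0
-> 0.467,0.0785,0.033,0.04,3,5.4 len/row mm 17.4 deg/row 0.03
{"translation": [0.03, -0.01, 1.73], "dr": [0.0, 0.03, 0.02], "grip": 5.4}
{"translation": [0.03, -0.01, 1.73], "dr": [0.0, 0.03, 0.02], "grip": 5.4}
{"translation": [0.03, -0.01, 1.73], "dr": [0.0, 0.03, 0.02], "grip": 5.4}
px [295.8 351.9] xy (0.451, -0.4135) size (0.0908, 0.0901) yaw 0.683 area 1238.5
px [346.4 348. ] xy (0.5621, -0.4167) size (0.0906, 0.0896) yaw 1.321 area 1210.5
px [339.6 247.5] xy (0.6084, -0.125) size (0.0889, 0.0398) yaw 0.093 area 315.0
px [333.  219.6] xy (0.6101, -0.0176) size (0.088, 0.0416) yaw -0.112 area 264.0
px [279.6 204.2] xy (0.4645, 0.0693) size (0.0877, 0.0451) yaw 0.021 area 238.0
```

View pics/s2.png

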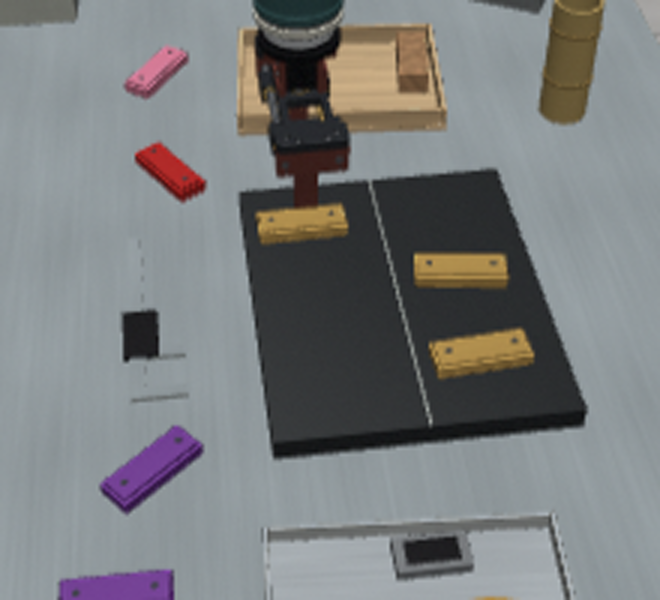

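Keys B (460,270) and C (482,352) now lie wholly beyond the line, about 20 mm past it. The gripper is above key A (302,222).

Emit:
{"fn": "apply_moves", "kwargs": {
  "moves": [
    {"translation": [0, 0, 1.8], "dr": [0, 0, 0], "grip": 5.4},
    {"translation": [0, 0, 1.8], "dr": [0, 0, 0], "grip": 5.4},
    {"translation": [0.1, 0, 1.6], "dr": [0, 0, 0], "grip": 5.4},
    {"translation": [0, 0, 0], "dr": [0, 0, 0], "grip": 5.4},
    {"translation": [0, 0, 0], "dr": [0, 0, 0], "grip": 2.8},
    {"translation": [0, 0, 0], "dr": [0, 0, 0], "grip": 2.8},
    {"translation": [0, 0, 0], "dr": [0, 0, 0], "grip": 2.8},
    {"translation": [0, 0, 0], "dr": [0, 0, 0], "grip": 2.8}
  ]
}}

```text
time_s: 10.12
tool_pos: [0.4695, 0.0776, 0.0341]
eef_rot: [-3.141, -0.002, 0.04]
contact_force: [0.9, 0.5, 0.4]
finger_gap: 0.384
```

Emit:
{"fn": "apply_moves", "kwargs": {
  "moves": [
    {"translation": [0, 0, 0], "dr": [0, 0, 0], "grip": 2.8},
    {"translation": [0, 0, 0], "dr": [0, 0, 0], "grip": 2.8}
  ]
}}

```text
time_s: 10.28
tool_pos: [0.4694, 0.0776, 0.0341]
eef_rot: [3.142, -0.002, 0.04]
contact_force: [0.2, -0.9, 4.5]
finger_gap: 0.381
```

Emit:
{"fn": "apply_moves", "kwargs": {
  "moves": [
    {"translation": [0.5, 0, 0.04], "dr": [0, 0, 0], "grip": 2.8},
    {"translation": [0.8, 0, 0], "dr": [0, 0, 0], "grip": 2.8},
    {"translation": [0.8, 0, 0], "dr": [0, 0, 0], "grip": 2.8}
  ]
}}

```text
time_s: 10.53
tool_pos: [0.4886, 0.0786, 0.034]
eef_rot: [-3.141, 0.001, 0.04]
contact_force: [-3.6, 0.1, 13.6]
finger_gap: 0.386
```

Emit:
{"fn": "apply_moves", "kwargs": {
  "moves": [
    {"translation": [0.8, 0.02, 0], "dr": [0, 0, 0], "grip": 2.8},
    {"translation": [0.8, 0.02, 0], "dr": [0, 0, 0], "grip": 2.8}
  ]
}}

```text
time_s: 10.7
tool_pos: [0.505, 0.0788, 0.034]
eef_rot: [-3.141, 0.001, 0.04]
contact_force: [-3.6, -0.8, 13.9]
finger_gap: 0.383
```

A reads like B (~0.2) and C reads lower. Each time, closing the fingers pushed Fz up. The tips may extend as they close and touch the plate, carrying part of the load. I'll regrip A about 5 mm higher.

Emit:
{"fn": "apply_moves", "kwargs": {
  "moves": [
    {"translation": [0, 0, 0], "dr": [0, 0, 0], "grip": 5.0},
    {"translation": [0, 0, 0], "dr": [0, 0, 0], "grip": 5.0},
    {"translation": [0, 0, -0.5], "dr": [0, 0, 0], "grip": 5.0},
    {"translation": [0, 0, 0], "dr": [0, 0, 0], "grip": 2.8},
    {"translation": [0, 0, 0], "dr": [0, 0, 0], "grip": 2.8},
    {"translation": [0, 0, 0], "dr": [0, 0, 0], "grip": 2.8},
    {"translation": [0, 0, 0], "dr": [0, 0, 0], "grip": 2.8},
    {"translation": [0, 0, 0], "dr": [0, 0, 0], "grip": 2.8}
  ]
}}

```text
time_s: 11.37
tool_pos: [0.5051, 0.0788, 0.0379]
eef_rot: [-3.142, 0.0, 0.04]
contact_force: [-1.1, 0.1, 1.6]
finger_gap: 0.374
```

Emit:
{"fn": "apply_moves", "kwargs": {
  "moves": [
    {"translation": [0, 0, 0], "dr": [0, 0, 0], "grip": 2.8},
    {"translation": [0, 0, 0], "dr": [0, 0, 0], "grip": 2.8}
  ]
}}

```text
time_s: 11.53
tool_pos: [0.5051, 0.0788, 0.0379]
eef_rot: [-3.141, 0.001, 0.04]
contact_force: [-1.1, -0.8, 3.5]
finger_gap: 0.373
```

Emit:
{"fn": "apply_moves", "kwargs": {
  "moves": [
    {"translation": [0.5, 0, 0.05], "dr": [0, 0, 0], "grip": 2.8},
    {"translation": [0.8, 0.02, 0], "dr": [0, 0, 0], "grip": 2.8}
  ]
}}

```text
time_s: 11.7
tool_pos: [0.5168, 0.0791, 0.0378]
eef_rot: [-3.141, 0.003, 0.04]
contact_force: [-2.8, 0.1, 8.7]
finger_gap: 0.375
```

Emit:
{"fn": "apply_moves", "kwargs": {
  "moves": [
    {"translation": [0.8, 0.02, 0], "dr": [0, 0, 0], "grip": 2.8}
  ]
}}

```text
time_s: 11.78
tool_pos: [0.526, 0.0793, 0.0378]
eef_rot: [-3.141, 0.001, 0.04]
contact_force: [-3.1, 0.5, 6.1]
finger_gap: 0.375
```

Emit:
{"fn": "apply_moves", "kwargs": {
  "moves": [
    {"translation": [0.8, 0.02, 0], "dr": [0, 0, 0], "grip": 2.8}
  ]
}}

```text
time_s: 11.87
tool_pos: [0.5343, 0.0794, 0.0378]
eef_rot: [-3.141, 0.001, 0.04]
contact_force: [-2.9, 0.1, 7.5]
finger_gap: 0.372
```

Emit:
{"fn": "apply_moves", "kwargs": {
  "moves": [
    {"translation": [0.8, 0.02, 0], "dr": [0, 0, 0], "grip": 2.8}
  ]
}}

```text
time_s: 11.95
tool_pos: [0.5424, 0.0795, 0.0378]
eef_rot: [-3.141, 0.001, 0.04]
contact_force: [-3.3, 0.5, 8.2]
finger_gap: 0.375
```

Emit:
{"fn": "apply_moves", "kwargs": {
  "moves": [
    {"translation": [0.7, 0.02, -0.06], "dr": [0, 0, 0], "grip": 2.8}
  ]
}}

```text
time_s: 12.03
tool_pos: [0.5497, 0.0796, 0.038]
eef_rot: [-3.141, 0.0, 0.04]
contact_force: [-0.1, -0.2, -3.8]
finger_gap: 0.374
```

Emit:
{"fn": "apply_moves", "kwargs": {
  "moves": [
    {"translation": [0.7, 0.02, 0], "dr": [0, 0, 0], "grip": 2.8}
  ]
}}

```text
time_s: 12.12
tool_pos: [0.5565, 0.0796, 0.0379]
eef_rot: [-3.141, 0.001, 0.04]
contact_force: [-2.0, 0.7, 3.0]
finger_gap: 0.374
```

Emit:
{"fn": "apply_moves", "kwargs": {
  "moves": [
    {"translation": [0.7, 0.02, 0], "dr": [0, 0, 0], "grip": 2.8}
  ]
}}

```text
time_s: 12.2
tool_pos: [0.5635, 0.0797, 0.0379]
eef_rot: [-3.141, 0.001, 0.04]
contact_force: [-2.0, 0.0, 2.6]
finger_gap: 0.376
```

Emit:
{"fn": "apply_moves", "kwargs": {
  "moves": [
    {"translation": [0.7, 0.02, 0], "dr": [0, 0, 0], "grip": 2.8}
  ]
}}

```text
time_s: 12.28
tool_pos: [0.5707, 0.0798, 0.0379]
eef_rot: [-3.141, 0.001, 0.04]
contact_force: [-1.2, -0.2, 2.5]
finger_gap: 0.374
```

The ratio is still ambiguous. I'll push A from its rear end with closed fingers, so the drag is purely friction times weight.

Emit:
{"fn": "apply_moves", "kwargs": {
  "moves": [
    {"translation": [0, 0, 0], "dr": [0, 0, 0], "grip": 5.4},
    {"translation": [0, 0, 0], "dr": [0, 0, 0], "grip": 5.4},
    {"translation": [0, 0, 0], "dr": [0, 0, 0], "grip": 5.4},
    {"translation": [0, 0, -2.0], "dr": [0, 0, 0], "grip": 5.4},
    {"translation": [0, 0, -2.0], "dr": [0, 0, 0], "grip": 0},
    {"translation": [-2.5, 0, 0], "dr": [0, 0, 0], "grip": 0},
    {"translation": [-2.5, 0, 0], "dr": [0, 0, 0], "grip": 0},
    {"translation": [-2.5, 0, 0], "dr": [0, 0, 0], "grip": 0}
  ]
}}

```text
time_s: 12.95
tool_pos: [0.4947, 0.0767, 0.0783]
eef_rot: [-3.142, -0.001, 0.04]
contact_force: [-0.3, -0.1, -0.2]
finger_gap: 0.349
```

Emit:
{"fn": "apply_moves", "kwargs": {
  "moves": [
    {"translation": [0, 0, 0], "dr": [0, 0, 0], "grip": 0},
    {"translation": [0, 0, 0], "dr": [0, 0, 0], "grip": 0},
    {"translation": [0, 0, 0], "dr": [0, 0, 0], "grip": 0},
    {"translation": [0, 0, 0], "dr": [0, 0, 0], "grip": 0}
  ]
}}

```text
time_s: 13.28
tool_pos: [0.4971, 0.0767, 0.0782]
eef_rot: [-3.142, -0.002, 0.04]
contact_force: [-0.1, -0.3, 0.4]
finger_gap: 0.051
```

```bash
python3 plan.py
python3 - <<'E'
from h import *
keys(cams.get_image("side"),0.041)
d=cams.get_image("side");f=d["frame"][130:330,180:400]; cv2.imwrite("pics/s3.png",cv2.resize(f,None,fx=3,fy=3,interpolation=cv2.INTER_CUBIC))
E
```

```text
now [0.4971 0.0767 0.0782] [-3.1416e+00 -1.9000e-03  4.0000e-02] t 13.2833 F [-0.11 -0.3   0.36] gap 4.5
px [295.6 351.8] xy (0.4515, -0.4142) size (0.0916, 0.0893) yaw -0.104 area 1237.5
px [346.3 347.9] xy (0.5621, -0.4167) size (0.0906, 0.0896) yaw 1.321 area 1210.0
px [339.6 247.5] xy (0.6084, -0.1248) size (0.0886, 0.0397) yaw 0.084 area 314.0
px [333.  219.7] xy (0.6101, -0.0176) size (0.088, 0.0417) yaw -0.112 area 268.0
px [314.3 201.7] xy (0.5696, 0.0678) size (0.0882, 0.0422) yaw 0.012 area 228.5
```

View pics/s3.png

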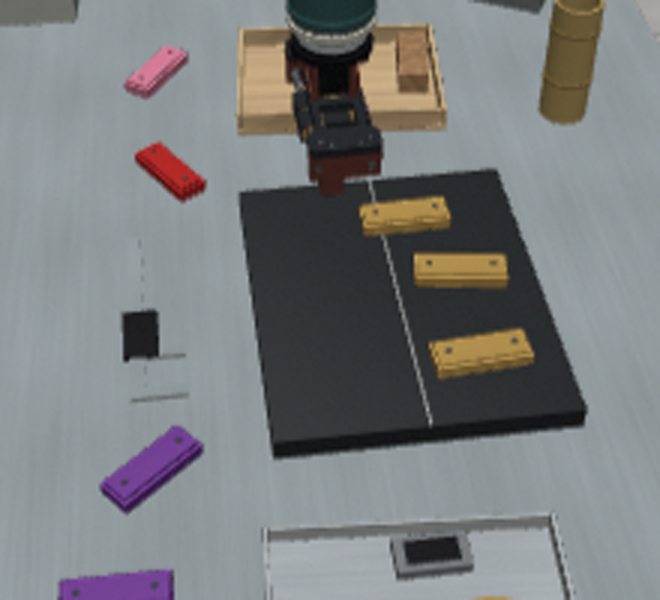

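A (405,215) straddles the line. Its rear end is at x≈0.527, with the closed fingers about 20 mm behind it.

Emit:
{"fn": "apply_moves", "kwargs": {
  "moves": [
    {"translation": [0, 0, 2.0], "dr": [0, 0, 0], "grip": 0},
    {"translation": [0, 0, 2.2], "dr": [0, 0, 0], "grip": 0},
    {"translation": [0, -0.2, 0], "dr": [0, 0, 0], "grip": 0},
    {"translation": [0, 0, 0], "dr": [0, 0, 0], "grip": 0}
  ]
}}

```text
time_s: 13.72
tool_pos: [0.4948, 0.079, 0.0352]
eef_rot: [-3.141, 0.003, 0.04]
contact_force: [0.8, -0.3, 0.4]
finger_gap: 0.004
```

Emit:
{"fn": "apply_moves", "kwargs": {
  "moves": [
    {"translation": [0.7, 0, 0], "dr": [0, 0, 0], "grip": 0},
    {"translation": [0.5, 0, 0], "dr": [0, 0, 0], "grip": 0}
  ]
}}

```text
time_s: 13.88
tool_pos: [0.5091, 0.0794, 0.037]
eef_rot: [-3.142, -0.002, 0.04]
contact_force: [0.2, 0.9, -0.2]
finger_gap: 0.007
```

Emit:
{"fn": "apply_moves", "kwargs": {
  "moves": [
    {"translation": [0.5, 0, 0], "dr": [0, 0, 0], "grip": 0}
  ]
}}

```text
time_s: 13.97
tool_pos: [0.5144, 0.0795, 0.0371]
eef_rot: [-3.142, -0.003, 0.04]
contact_force: [-0.2, -0.2, 0.7]
finger_gap: 0.003
```

Emit:
{"fn": "apply_moves", "kwargs": {
  "moves": [
    {"translation": [0.5, 0, 0], "dr": [0, 0, 0], "grip": 0}
  ]
}}

```text
time_s: 14.05
tool_pos: [0.5188, 0.0797, 0.0368]
eef_rot: [-3.142, -0.002, 0.04]
contact_force: [-1.4, 0.9, 1.2]
finger_gap: 0.004
```

Emit:
{"fn": "apply_moves", "kwargs": {
  "moves": [
    {"translation": [0.5, 0, 0], "dr": [0, 0, 0], "grip": 0}
  ]
}}

```text
time_s: 14.13
tool_pos: [0.5231, 0.0799, 0.0365]
eef_rot: [-3.142, -0.0, 0.04]
contact_force: [-0.3, 0.6, 1.0]
finger_gap: 0.007
```

Emit:
{"fn": "apply_moves", "kwargs": {
  "moves": [
    {"translation": [0.5, 0, 0], "dr": [0, 0, 0], "grip": 0}
  ]
}}

```text
time_s: 14.22
tool_pos: [0.5279, 0.0801, 0.0363]
eef_rot: [-3.142, -0.0, 0.04]
contact_force: [-0.5, -0.4, 1.2]
finger_gap: 0.007
```

Emit:
{"fn": "apply_moves", "kwargs": {
  "moves": [
    {"translation": [0.5, 0, 0], "dr": [0, 0, 0], "grip": 0}
  ]
}}

```text
time_s: 14.3
tool_pos: [0.5327, 0.0803, 0.0361]
eef_rot: [-3.141, 0.0, 0.04]
contact_force: [-1.6, 0.2, 1.2]
finger_gap: 0.007
```

Emit:
{"fn": "apply_moves", "kwargs": {
  "moves": [
    {"translation": [0.5, 0, 0], "dr": [0, 0, 0], "grip": 0}
  ]
}}

```text
time_s: 14.38
tool_pos: [0.5377, 0.0804, 0.036]
eef_rot: [-3.142, 0.0, 0.04]
contact_force: [-1.8, -0.8, 0.8]
finger_gap: 0.003
```

Emit:
{"fn": "apply_moves", "kwargs": {
  "moves": [
    {"translation": [0.5, 0, 0], "dr": [0, 0, 0], "grip": 0}
  ]
}}

```text
time_s: 14.47
tool_pos: [0.5428, 0.0807, 0.036]
eef_rot: [-3.141, 0.0, 0.04]
contact_force: [-0.2, 0.5, 0.8]
finger_gap: 0.005
```

Emit:
{"fn": "apply_moves", "kwargs": {
  "moves": [
    {"translation": [0.5, 0, 0], "dr": [0, 0, 0], "grip": 0}
  ]
}}

```text
time_s: 14.55
tool_pos: [0.5478, 0.0809, 0.0359]
eef_rot: [-3.141, 0.0, 0.04]
contact_force: [-1.0, 0.2, 1.6]
finger_gap: 0.003
```

Emit:
{"fn": "apply_moves", "kwargs": {
  "moves": [
    {"translation": [-0.5, 0, 0], "dr": [0, 0, 0], "grip": 0},
    {"translation": [0, 0, -2.2], "dr": [0, 0, 0], "grip": 5.4},
    {"translation": [0, 0, -2.2], "dr": [0, 0, 0], "grip": 5.4},
    {"translation": [2.0, 0, 0], "dr": [0, 0, 0], "grip": 5.4},
    {"translation": [2.0, 0, 0], "dr": [0, 0, 0], "grip": 5.4},
    {"translation": [2.0, 0, 0], "dr": [0, 0, 0], "grip": 5.4},
    {"translation": [0, 0, 0], "dr": [0, 0, 0], "grip": 5.4},
    {"translation": [0, 0, 0], "dr": [0, 0, 0], "grip": 5.4}
  ]
}}

```text
time_s: 15.22
tool_pos: [0.6025, 0.083, 0.0798]
eef_rot: [-3.141, -0.0, 0.04]
contact_force: [-0.1, 0.4, -0.5]
finger_gap: 0.496
```

```bash
python3 plan.py
python3 - <<'E'
from h import *
keys(cams.get_image("side"),0.041)
s=telemetry.state()
for k in("q","qvel","tau","torque","contact_force"):print(k,np.array(s[k]).round(3))
E
```

```text
now [0.6025 0.083  0.0798] [-3.1415e+00 -2.0000e-04  4.0000e-02] t 15.2167 F [-0.13  0.4  -0.53] gap 43.5
px [295.7 351.7] xy (0.4515, -0.4142) size (0.0916, 0.0893) yaw -0.104 area 1239.0
px [346.4 348. ] xy (0.5621, -0.4167) size (0.0906, 0.0896) yaw 1.321 area 1209.5
px [339.6 247.5] xy (0.6084, -0.1247) size (0.0888, 0.0394) yaw 0.089 area 313.0
px [333.  219.6] xy (0.6101, -0.0176) size (0.088, 0.0416) yaw -0.112 area 264.0
px [324.6 200.7] xy (0.6019, 0.0684) size (0.0883, 0.0432) yaw 0.037 area 234.0
q [0.023 0.524 1.637 0.    0.982 1.554]
qvel [-0.001 -0.008  0.029  0.001  0.003 -0.   ]
tau [-1.7000e-01 -5.6042e+01 -2.2445e+01  9.0000e-03 -2.7100e-01  1.0000e-03]
torque [ 0.023  0.054 -0.004]
contact_force [-0.346  0.01  -0.782]
```

Emit:
{"fn": "apply_moves", "kwargs": {
  "moves": [
    {"translation": [0, 0.4, 2.3], "dr": [0, 0, 0], "grip": 5.4},
    {"translation": [0, 0, 2.2], "dr": [0, 0, 0], "grip": 5.4},
    {"translation": [0, 0, 0], "dr": [0, 0, 0], "grip": 5.4},
    {"translation": [0, 0, 0], "dr": [0, 0, 0], "grip": 2.8},
    {"translation": [0, 0, 0], "dr": [0, 0, 0], "grip": 2.8},
    {"translation": [0, 0, 0], "dr": [0, 0, 0], "grip": 2.8},
    {"translation": [0, 0, 0], "dr": [0, 0, 0], "grip": 2.8},
    {"translation": [0, 0, 0], "dr": [0, 0, 0], "grip": 2.8}
  ],
  "newtons": 40
}}

```text
time_s: 15.93
tool_pos: [0.6031, 0.0792, 0.0362]
eef_rot: [-3.141, -0.002, 0.04]
contact_force: [-1.1, -0.3, 4.4]
finger_gap: 0.373
```

Emit:
{"fn": "apply_moves", "kwargs": {
  "moves": [
    {"translation": [0, 0, 0.1], "dr": [0, 0, 0], "grip": 2.8},
    {"translation": [0, 0, 0.0], "dr": [0, 0, 0], "grip": 2.8}
  ]
}}

```text
time_s: 16.1
tool_pos: [0.6031, 0.0792, 0.0361]
eef_rot: [-3.141, -0.002, 0.04]
contact_force: [-2.9, 0.4, 14.2]
finger_gap: 0.375
```

Emit:
{"fn": "apply_moves", "kwargs": {
  "moves": [
    {"translation": [0.4, 0, 0], "dr": [0, 0, 0], "grip": 2.8},
    {"translation": [0.4, 0, 0], "dr": [0, 0, 0], "grip": 2.8}
  ]
}}

```text
time_s: 16.27
tool_pos: [0.6108, 0.0794, 0.0361]
eef_rot: [3.142, -0.001, 0.04]
contact_force: [-3.7, -0.1, 13.3]
finger_gap: 0.376
```

Run:
```python
from h import *
s=telemetry.state()
for k in("q","qvel","tau","torque","contact_force","tool_pos","eef_rot"):print(k,np.array(s[k]).round(4))
```

```text
q [ 0.0172  0.591   1.6472 -0.      0.9023  1.5477]
qvel [ 0.0021  0.0537 -0.1187  0.001   0.0609  0.0011]
tau [-1.87400e-01 -5.13451e+01 -1.80904e+01  3.01000e-02 -1.55520e+00
 -2.60000e-03]
torque [0.0105 0.6685 0.0158]
contact_force [-3.6877 -0.0757 13.3279]
tool_pos [0.6108 0.0794 0.0361]
eef_rot [ 3.1416e+00 -1.1000e-03  4.0300e-02]
```

Emit:
{"fn": "apply_moves", "kwargs": {
  "moves": [
    {"translation": [0.4, 0, 0], "dr": [0, 0, 0], "grip": 2.8}
  ]
}}

```text
time_s: 16.35
tool_pos: [0.615, 0.0796, 0.0362]
eef_rot: [3.142, -0.001, 0.04]
contact_force: [-4.0, 0.4, 13.1]
finger_gap: 0.374
```

Emit:
{"fn": "apply_moves", "kwargs": {
  "moves": [
    {"translation": [0.4, 0, 0], "dr": [0, 0, 0], "grip": 2.8}
  ]
}}

```text
time_s: 16.43
tool_pos: [0.6191, 0.0797, 0.0362]
eef_rot: [3.142, -0.001, 0.04]
contact_force: [-3.7, -0.3, 13.4]
finger_gap: 0.377
```

A repeats at 0.21. Next is a touch test on the bare plate at gap 34 mm, to find true tip height and finger friction.

Emit:
{"fn": "apply_moves", "kwargs": {
  "moves": [
    {"translation": [0, 0, 0], "dr": [0, 0, 0], "grip": 5.4},
    {"translation": [0, 0, 0], "dr": [0, 0, 0], "grip": 5.4},
    {"translation": [0, 0, 0], "dr": [0, 0, 0], "grip": 5.4},
    {"translation": [0, 0, -2.0], "dr": [0, 0, 0], "grip": 5.4},
    {"translation": [0, 0, -2.0], "dr": [0, 0, 0], "grip": 3.4},
    {"translation": [-3.0, 1.4, 0], "dr": [0, 0, 0], "grip": 3.4},
    {"translation": [-3.0, 1.4, 0], "dr": [0, 0, 0], "grip": 3.4},
    {"translation": [-3.0, 1.4, 0], "dr": [0, 0, 0], "grip": 3.4}
  ]
}}

```text
time_s: 17.1
tool_pos: [0.5294, 0.0339, 0.0741]
eef_rot: [3.142, -0.001, 0.041]
contact_force: [0.4, -0.8, 0.1]
finger_gap: 0.395
```

Emit:
{"fn": "apply_moves", "kwargs": {
  "moves": [
    {"translation": [-3.0, 1.4, 0], "dr": [0, 0, 0], "grip": 3.4},
    {"translation": [0, 0, 2.0], "dr": [0, 0, 0], "grip": 3.4},
    {"translation": [0, 0, 1.8], "dr": [0, 0, 0], "grip": 3.4},
    {"translation": [0, 0, 0], "dr": [0, 0, 0], "grip": 3.4},
    {"translation": [0, 0, 0], "dr": [0, 0, 0], "grip": 3.4}
  ]
}}

```text
time_s: 17.52
tool_pos: [0.4999, 0.019, 0.0355]
eef_rot: [-3.141, 0.002, 0.04]
contact_force: [0.3, -0.4, -0.9]
finger_gap: 0.387
```

Emit:
{"fn": "apply_moves", "kwargs": {
  "moves": [
    {"translation": [0, 0, 0.2], "dr": [0, 0, 0], "grip": 3.4},
    {"translation": [0, 0, 0], "dr": [0, 0, 0], "grip": 3.4}
  ]
}}

```text
time_s: 17.68
tool_pos: [0.5017, 0.019, 0.0345]
eef_rot: [3.142, -0.001, 0.04]
contact_force: [0.8, 0.1, -0.2]
finger_gap: 0.385
```

Emit:
{"fn": "apply_moves", "kwargs": {
  "moves": [
    {"translation": [0, 0, 0.2], "dr": [0, 0, 0], "grip": 3.4},
    {"translation": [0, 0, 0], "dr": [0, 0, 0], "grip": 3.4}
  ]
}}

```text
time_s: 17.85
tool_pos: [0.5013, 0.019, 0.0322]
eef_rot: [3.142, -0.001, 0.04]
contact_force: [-0.2, -0.5, -0.2]
finger_gap: 0.387
```

Emit:
{"fn": "apply_moves", "kwargs": {
  "moves": [
    {"translation": [0, 0, 0.2], "dr": [0, 0, 0], "grip": 3.4},
    {"translation": [0, 0, 0], "dr": [0, 0, 0], "grip": 3.4}
  ]
}}

```text
time_s: 18.02
tool_pos: [0.5008, 0.019, 0.0299]
eef_rot: [-3.141, -0.0, 0.04]
contact_force: [-0.2, 0.4, 0.1]
finger_gap: 0.388
```

The tips are still clear of the plate at z=0.030, so the load did go through the key. I'll retest C with A's exact protocol.

```bash
python3 plan.py 0.501,0.019,0.08,0.04,2,5.4 0.611,-0.1145,0.08,0.095,6,5.4
```

```text
now [0.5008 0.019  0.0299] [-3.1415 -0.      0.0401] t 18.0167 F [-0.23  0.4   0.15] gap 34.0
-> 0.501,0.019,0.08,0.04,2,5.4 len/row mm 25.0 deg/row 0.01
{"translation": [0.01, 0.0, -2.5], "dr": [0.0, 0.0, 0.0], "grip": 5.4}
{"translation": [0.01, 0.0, -2.5], "dr": [0.0, 0.0, 0.0], "grip": 5.4}
-> 0.611,-0.1145,0.08,0.095,6,5.4 len/row mm 28.8 deg/row 0.53
{"translation": [1.74, 2.3, 0.0], "dr": [0.0, 0.0, -0.53], "grip": 5.4}
{"translation": [1.72, 2.31, 0.0], "dr": [0.0, 0.0, -0.53], "grip": 5.4}
{"translation": [1.7, 2.33, 0.0], "dr": [0.0, 0.0, -0.53], "grip": 5.4}
{"translation": [1.68, 2.34, 0.0], "dr": [0.0, 0.0, -0.53], "grip": 5.4}
{"translation": [1.66, 2.36, 0.0], "dr": [0.0, 0.0, -0.53], "grip": 5.4}
{"translation": [1.64, 2.37, 0.0], "dr": [0.0, 0.0, -0.53], "grip": 5.4}
```

Emit:
{"fn": "apply_moves", "kwargs": {
  "moves": [
    {"translation": [0, 0, -2.5], "dr": [0, 0, 0], "grip": 5.4},
    {"translation": [0, 0, -2.5], "dr": [0, 0, -0.6], "grip": 5.4},
    {"translation": [1.7, 2.3, 0], "dr": [0, 0, -0.5], "grip": 5.4},
    {"translation": [1.7, 2.3, 0], "dr": [0, 0, -0.5], "grip": 5.4},
    {"translation": [1.7, 2.4, 0], "dr": [0, 0, -0.5], "grip": 5.4},
    {"translation": [1.7, 2.4, 0], "dr": [0, 0, -0.5], "grip": 5.4},
    {"translation": [1.6, 2.4, 0], "dr": [0, 0, -0.5], "grip": 5.4},
    {"translation": [1.6, 2.4, 0], "dr": [0, 0, 0], "grip": 5.4}
  ]
}}

```text
time_s: 18.68
tool_pos: [0.6115, -0.1166, 0.08]
eef_rot: [-3.141, 0.0, 0.095]
contact_force: [-0.1, -0.6, 0.6]
finger_gap: 0.616
```

Emit:
{"fn": "apply_moves", "kwargs": {
  "moves": [
    {"translation": [0, 0, 0], "dr": [0, 0, 0], "grip": 5.4},
    {"translation": [0, 0, 0], "dr": [0, 0, 0], "grip": 5.4}
  ]
}}

```text
time_s: 18.85
tool_pos: [0.6116, -0.1167, 0.0798]
eef_rot: [3.142, -0.0, 0.092]
contact_force: [-0.4, 0.7, 0.3]
finger_gap: 0.611
```

```bash
python3 plan.py 0.612,-0.1145,0.036,0.095,2,5.4
```

```text
now [ 0.6116 -0.1167  0.0798] [ 3.1415e+00 -5.0000e-04  9.2400e-02] t 18.85 F [-0.35  0.7   0.32] gap 53.7
-> 0.612,-0.1145,0.036,0.095,2,5.4 len/row mm 21.9 deg/row 0.08
{"translation": [0.03, -0.11, 2.19], "dr": [0.0, -0.01, -0.07], "grip": 5.4}
{"translation": [0.03, -0.11, 2.19], "dr": [0.0, -0.01, -0.07], "grip": 5.4}
```

Emit:
{"fn": "apply_moves", "kwargs": {
  "moves": [
    {"translation": [0, -0.1, 2.2], "dr": [0, 0, 0], "grip": 5.4},
    {"translation": [0, -0.1, 2.1], "dr": [0, 0, 0], "grip": 5.4},
    {"translation": [0, 0, 0], "dr": [0, 0, 0], "grip": 5.4},
    {"translation": [0, 0, 0], "dr": [0, 0, 0], "grip": 2.8},
    {"translation": [0, 0, 0], "dr": [0, 0, 0], "grip": 2.8},
    {"translation": [0, 0, 0], "dr": [0, 0, 0], "grip": 2.8},
    {"translation": [0, 0, 0], "dr": [0, 0, 0], "grip": 2.8},
    {"translation": [0, 0, 0], "dr": [0, 0, 0], "grip": 2.8}
  ],
  "newtons": 40
}}

```text
time_s: 19.52
tool_pos: [0.6114, -0.1135, 0.0382]
eef_rot: [3.141, -0.002, 0.094]
contact_force: [-0.9, 1.0, 4.5]
finger_gap: 0.36
```

Emit:
{"fn": "apply_moves", "kwargs": {
  "moves": [
    {"translation": [0, 0, 0.1], "dr": [0, 0, 0], "grip": 2.8},
    {"translation": [0, 0, 0.0], "dr": [0, 0, 0], "grip": 2.8}
  ]
}}

```text
time_s: 19.68
tool_pos: [0.6122, -0.1138, 0.0381]
eef_rot: [3.141, -0.003, 0.094]
contact_force: [-1.6, 1.1, 11.0]
finger_gap: 0.36
```

Emit:
{"fn": "apply_moves", "kwargs": {
  "moves": [
    {"translation": [0.4, 0.03, 0], "dr": [0, 0, 0], "grip": 2.8},
    {"translation": [0.4, 0.03, 0], "dr": [0, 0, 0], "grip": 2.8}
  ]
}}

```text
time_s: 19.85
tool_pos: [0.6199, -0.1139, 0.0381]
eef_rot: [3.14, -0.003, 0.094]
contact_force: [-1.0, 0.3, 11.2]
finger_gap: 0.361
```

Emit:
{"fn": "apply_moves", "kwargs": {
  "moves": [
    {"translation": [0.4, 0.03, 0], "dr": [0, 0, 0], "grip": 2.8}
  ]
}}

```text
time_s: 19.93
tool_pos: [0.6241, -0.1138, 0.0381]
eef_rot: [3.14, -0.003, 0.094]
contact_force: [-1.5, 0.2, 10.3]
finger_gap: 0.362
```

Run:
```python
from h import *
s=telemetry.state()
for k in("q","qvel","tau","torque","contact_force","tool_pos","eef_rot"):print(k,np.array(s[k]).round(4))
```

```text
q [-2.8910e-01  6.0720e-01  1.6036e+00 -1.0000e-04  9.2770e-01  1.1876e+00]
qvel [ 0.0244  0.0503 -0.1163 -0.      0.0643  0.0228]
tau [ 6.82000e-02 -5.39631e+01 -1.78860e+01  1.74200e-01 -7.24400e-01
 -3.08000e-02]
torque [0.0687 0.3313 0.0185]
contact_force [-1.5239  0.161  10.2966]
tool_pos [ 0.6241 -0.1138  0.0381]
eef_rot [ 3.1403e+00 -2.8000e-03  9.4200e-02]
```

C again reads clearly lower: 0.09–0.13, against 0.20–0.26 for both A and B. At least one blank must be rough, and A matches B, so A and B are the rough ones and C is polished. Releasing C and moving to A.

Emit:
{"fn": "apply_moves", "kwargs": {
  "moves": [
    {"translation": [0, 0, 0], "dr": [0, 0, 0], "grip": 5.4},
    {"translation": [0, 0, 0], "dr": [0, 0, 0], "grip": 5.4},
    {"translation": [0, 0, 0], "dr": [0, 0, 0], "grip": 5.4},
    {"translation": [0, 0, -2.0], "dr": [0, 0, 0], "grip": 5.4},
    {"translation": [0, 0, -2.4], "dr": [0, 0, 0], "grip": 5.4},
    {"translation": [0, 0, 0], "dr": [0, 0, 0], "grip": 5.4}
  ]
}}

```text
time_s: 20.43
tool_pos: [0.6249, -0.1139, 0.0835]
eef_rot: [3.14, -0.005, 0.094]
contact_force: [1.4, 1.0, 0.6]
finger_gap: 0.614
```

```bash
python3 plan.py 0.619,0.079,0.08,0.04,7,5.4
python3 - <<'E'
from h import *
s=cams.get_image("side");keys(s,0.041)
d=cams.get_image("top")
T=np.array([.535,.350,0]);y=-.075
R=np.array([[np.cos(y),-np.sin(y),0],[np.sin(y),np.cos(y),0],[0,0,1]])
f=d["frame"].copy();g=s["frame"].copy()
for p in [(-120,-90,30),(120,-90,30),(120,90,30),(-120,90,30)]:
    P=T+R@(np.array(p)/1000)
    for im,dd in((f,d),(g,s)):
        u=px(dd,P); cv2.drawMarker(im,(round(u[0]),round(u[1])),(0,0,255),cv2.MARKER_CROSS,5)
a=cv2.resize(f[130:250,110:250],None,fx=3,fy=3,interpolation=cv2.INTER_NEAREST)
b=cv2.resize(g[120:240,240:380],None,fx=3,fy=3,interpolation=cv2.INTER_NEAREST)
cv2.imwrite("pics/tray.png",np.hstack([a,b])[:,:800])
E
```

```text
now [ 0.6249 -0.1139  0.0835] [ 3.1397 -0.005   0.0942] t 20.4333 F [1.4  0.99 0.59] gap 53.9
-> 0.619,0.079,0.08,0.04,7,5.4 len/row mm 27.6 deg/row 0.45
{"translation": [0.18, -2.75, 0.05], "dr": [0.01, -0.04, 0.44], "grip": 5.4}
{"translation": [0.15, -2.75, 0.05], "dr": [0.01, -0.04, 0.44], "grip": 5.4}
{"translation": [0.13, -2.75, 0.05], "dr": [0.01, -0.04, 0.44], "grip": 5.4}
{"translation": [0.11, -2.76, 0.05], "dr": [0.01, -0.04, 0.44], "grip": 5.4}
{"translation": [0.09, -2.76, 0.05], "dr": [0.01, -0.04, 0.44], "grip": 5.4}
{"translation": [0.07, -2.76, 0.05], "dr": [0.01, -0.04, 0.44], "grip": 5.4}
{"translation": [0.05, -2.76, 0.05], "dr": [0.01, -0.04, 0.44], "grip": 5.4}
px [295.9 351.9] xy (0.4513, -0.4145) size (0.0907, 0.0902) yaw 0.843 area 1233.5
px [346.6 348.1] xy (0.5622, -0.4167) size (0.0906, 0.0894) yaw 1.321 area 1207.0
px [345.6 246.6] xy (0.6224, -0.1239) size (0.0887, 0.0394) yaw 0.084 area 280.0
px [328.2 219.4] xy (0.5965, -0.0141) size (0.0601, 0.0376) yaw -0.112 area 174.5
```

View pics/tray.png

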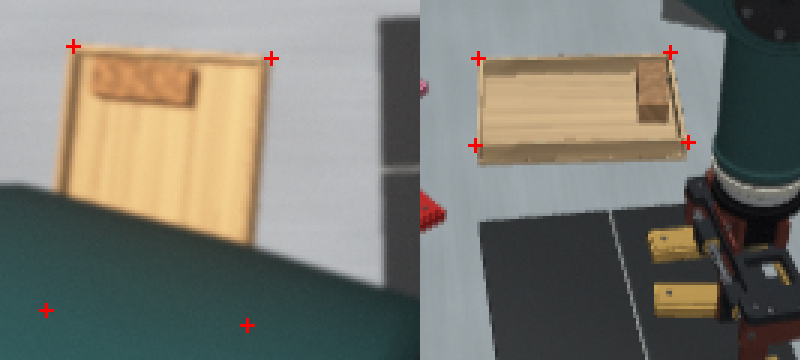

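The projected tray corners land on the rim within about 1–2 px in both views, so the tray pose is good. Now to key A.

Emit:
{"fn": "apply_moves", "kwargs": {
  "moves": [
    {"translation": [0.2, -2.7, 0], "dr": [0, 0, 0.4], "grip": 5.4},
    {"translation": [0.1, -2.7, 0], "dr": [0, 0, 0.4], "grip": 5.4},
    {"translation": [0.1, -2.7, 0], "dr": [0, 0, 0.5], "grip": 5.4},
    {"translation": [0.1, -2.8, 0], "dr": [0, 0, 0.5], "grip": 5.4},
    {"translation": [0.1, -2.8, 0], "dr": [0, 0, 0.5], "grip": 5.4},
    {"translation": [0.1, -2.8, 0], "dr": [0, 0, 0.4], "grip": 5.4},
    {"translation": [0, -2.8, 0], "dr": [0, 0, 0.4], "grip": 5.4},
    {"translation": [0, 0, 0], "dr": [0, 0, 0], "grip": 5.4}
  ]
}}

```text
time_s: 21.2
tool_pos: [0.614, 0.0843, 0.0784]
eef_rot: [-3.14, 0.003, 0.043]
contact_force: [-1.6, 0.9, -0.6]
finger_gap: 0.616
```

```bash
python3 plan.py 0.619,0.079,0.031,0.04,3,5.4
python3 - <<'E'
from h import *
s=cams.get_image("side");keys(s,0.041)
E
```

```text
now [0.614  0.0843 0.0784] [-3.1396e+00  3.0000e-03  4.2700e-02] t 21.2 F [-1.63  0.89 -0.6 ] gap 54.1
-> 0.619,0.079,0.031,0.04,3,5.4 len/row mm 16.0 deg/row 0.09
{"translation": [0.16, 0.19, 1.58], "dr": [-0.04, 0.06, 0.05], "grip": 5.4}
{"translation": [0.16, 0.19, 1.58], "dr": [-0.04, 0.06, 0.05], "grip": 5.4}
{"translation": [0.16, 0.18, 1.58], "dr": [-0.04, 0.06, 0.05], "grip": 5.4}
px [295.7 351.7] xy (0.4515, -0.4142) size (0.0916, 0.0893) yaw -0.104 area 1240.0
px [346.3 347.9] xy (0.5621, -0.4167) size (0.0906, 0.0896) yaw 1.321 area 1211.0
px [344.4 246.8] xy (0.6223, -0.1239) size (0.0888, 0.0397) yaw 0.093 area 314.5
px [333.  219.6] xy (0.6104, -0.0157) size (0.0871, 0.0416) yaw -0.162 area 264.0
px [330.5 200.5] xy (0.6189, 0.069) size (0.0883, 0.0461) yaw 0.034 area 240.0
```

Emit:
{"fn": "apply_moves", "kwargs": {
  "moves": [
    {"translation": [0.3, 0.3, 1.6], "dr": [0, 0, 0], "grip": 5.4},
    {"translation": [0.2, 0.2, 1.6], "dr": [0, 0, 0], "grip": 5.4},
    {"translation": [0.1, 0, 1.6], "dr": [0, 0, 0], "grip": 5.4},
    {"translation": [0, 0, 0], "dr": [0, 0, 0], "grip": 5.4},
    {"translation": [0, 0, 0], "dr": [0, 0, 0], "grip": 2.8},
    {"translation": [0, 0, 0], "dr": [0, 0, 0], "grip": 2.8},
    {"translation": [0, 0, 0], "dr": [0, 0, 0], "grip": 2.8},
    {"translation": [0, 0, 0], "dr": [0, 0, 0], "grip": 2.8}
  ],
  "newtons": 45
}}

```text
time_s: 21.92
tool_pos: [0.6227, 0.0748, 0.0328]
eef_rot: [-3.142, -0.001, 0.04]
contact_force: [0.2, -0.6, -0.9]
finger_gap: 0.381
```

Emit:
{"fn": "apply_moves", "kwargs": {
  "moves": [
    {"translation": [0, 0, 0], "dr": [0, 0, 0], "grip": 2.8},
    {"translation": [0, 0, 0], "dr": [0, 0, 0], "grip": 2.8}
  ]
}}

```text
time_s: 22.08
tool_pos: [0.6227, 0.0748, 0.0328]
eef_rot: [3.141, -0.001, 0.04]
contact_force: [-0.6, -0.8, 2.5]
finger_gap: 0.38
```

Emit:
{"fn": "apply_moves", "kwargs": {
  "moves": [
    {"translation": [0, 0, -1.0], "dr": [0, 0, 0], "grip": 2.8},
    {"translation": [0, 0, -2.0], "dr": [0, 0, 0], "grip": 2.8},
    {"translation": [0, 0, -2.0], "dr": [0, 0, 0], "grip": 2.8},
    {"translation": [0, 0, -2.0], "dr": [0, 0, 0], "grip": 2.8},
    {"translation": [0, 0, 0], "dr": [0, 0, 0], "grip": 2.8},
    {"translation": [0, 0, 0], "dr": [0, 0, 0], "grip": 2.8}
  ]
}}

```text
time_s: 22.58
tool_pos: [0.623, 0.0751, 0.1031]
eef_rot: [-3.142, -0.002, 0.04]
contact_force: [-1.1, 0.6, -4.6]
finger_gap: 0.377
```

```bash
python3 plan.py 0.508,0.390,0.10,-0.075,14,2.8
python3 - <<'E'
from h import *
d=cams.get_image("side");f=d["frame"][130:330,180:400]; cv2.imwrite("pics/s4.png",cv2.resize(f,None,fx=3,fy=3,interpolation=cv2.INTER_CUBIC))
E
```

```text
now [0.623  0.0751 0.1031] [-3.1415e+00 -2.5000e-03  4.0200e-02] t 22.5833 F [-1.15  0.56 -4.58] gap 33.1
-> 0.508,0.390,0.10,-0.075,14,2.8 len/row mm 23.9 deg/row 0.47
{"translation": [-0.73, -2.28, 0.02], "dr": [0.0, -0.01, 0.47], "grip": 2.8}
{"translation": [-0.75, -2.27, 0.02], "dr": [0.0, -0.01, 0.47], "grip": 2.8}
{"translation": [-0.77, -2.27, 0.02], "dr": [0.0, -0.01, 0.47], "grip": 2.8}
{"translation": [-0.79, -2.26, 0.02], "dr": [0.0, -0.01, 0.47], "grip": 2.8}
{"translation": [-0.8, -2.26, 0.02], "dr": [0.0, -0.01, 0.47], "grip": 2.8}
{"translation": [-0.82, -2.25, 0.02], "dr": [0.0, -0.01, 0.47], "grip": 2.8}
{"translation": [-0.84, -2.24, 0.02], "dr": [0.0, -0.01, 0.47], "grip": 2.8}
{"translation": [-0.86, -2.23, 0.02], "dr": [0.0, -0.01, 0.47], "grip": 2.8}
{"translation": [-0.88, -2.23, 0.02], "dr": [0.0, -0.01, 0.47], "grip": 2.8}
{"translation": [-0.9, -2.22, 0.02], "dr": [0.0, -0.01, 0.47], "grip": 2.8}
{"translation": [-0.92, -2.21, 0.02], "dr": [0.0, -0.01, 0.47], "grip": 2.8}
{"translation": [-0.93, -2.21, 0.02], "dr": [0.0, -0.01, 0.47], "grip": 2.8}
{"translation": [-0.95, -2.2, 0.02], "dr": [0.0, -0.01, 0.47], "grip": 2.8}
{"translation": [-0.97, -2.19, 0.02], "dr": [0.0, -0.01, 0.47], "grip": 2.8}
```

View pics/s4.png

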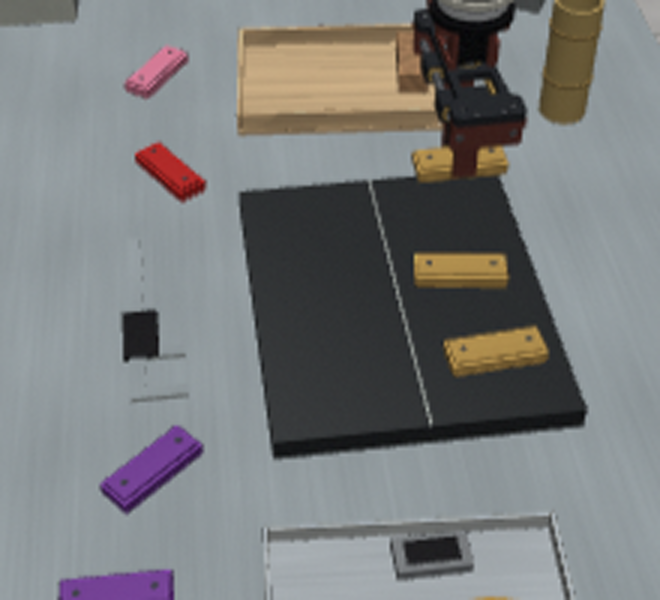

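Key A is held level at (460,162). The weight reads about 4 N, as expected. Carrying it to the tray.

Emit:
{"fn": "apply_moves", "kwargs": {
  "moves": [
    {"translation": [-0.7, -2.3, 0], "dr": [0, 0, 0.5], "grip": 2.8},
    {"translation": [-0.7, -2.3, 0], "dr": [0, 0, 0.5], "grip": 2.8},
    {"translation": [-0.8, -2.3, 0], "dr": [0, 0, 0.5], "grip": 2.8},
    {"translation": [-0.8, -2.3, 0], "dr": [0, 0, 0.5], "grip": 2.8},
    {"translation": [-0.8, -2.3, 0], "dr": [0, 0, 0.5], "grip": 2.8},
    {"translation": [-0.8, -2.3, 0], "dr": [0, 0, 0.5], "grip": 2.8},
    {"translation": [-0.8, -2.2, 0], "dr": [0, 0, 0.5], "grip": 2.8},
    {"translation": [-0.9, -2.2, 0], "dr": [0, 0, 0.5], "grip": 2.8}
  ]
}}

```text
time_s: 23.3
tool_pos: [0.5555, 0.257, 0.1]
eef_rot: [3.14, 0.003, -0.03]
contact_force: [0.9, 0.1, -4.1]
finger_gap: 0.382
```

Emit:
{"fn": "apply_moves", "kwargs": {
  "moves": [
    {"translation": [-0.9, -2.2, 0], "dr": [0, 0, 0.5], "grip": 2.8},
    {"translation": [-0.9, -2.2, 0], "dr": [0, 0, 0.5], "grip": 2.8},
    {"translation": [-0.9, -2.2, 0], "dr": [0, 0, 0.5], "grip": 2.8},
    {"translation": [-0.9, -2.2, 0], "dr": [0, 0, 0.5], "grip": 2.8},
    {"translation": [-1.0, -2.2, 0], "dr": [0, 0, 0.4], "grip": 2.8},
    {"translation": [-1.0, -2.2, 0], "dr": [0, 0, 0.2], "grip": 2.8},
    {"translation": [0, 0, 0], "dr": [0, 0, 0], "grip": 2.8},
    {"translation": [0, 0, 0], "dr": [0, 0, 0], "grip": 2.8}
  ]
}}

```text
time_s: 23.97
tool_pos: [0.5065, 0.3915, 0.1]
eef_rot: [3.14, 0.003, -0.073]
contact_force: [-0.4, -0.8, -3.7]
finger_gap: 0.379
```

```bash
python3 plan.py 0.508,0.388,0.019,-0.075,4,2.8
python3 - <<'E'
from h import *
d=cams.get_image("top");f=d["frame"][130:270,90:290]; cv2.imwrite("pics/t5.png",cv2.resize(f,None,fx=4,fy=4,interpolation=cv2.INTER_CUBIC))
d=cams.get_image("side");f=d["frame"][100:240,220:400]; cv2.imwrite("pics/s5.png",cv2.resize(f,None,fx=4,fy=4,interpolation=cv2.INTER_CUBIC))
E
```

```text
now [0.5065 0.3915 0.1   ] [ 3.1397e+00  2.7000e-03 -7.2600e-02] t 23.9667 F [-0.36 -0.82 -3.7 ] gap 33.3
-> 0.508,0.388,0.019,-0.075,4,2.8 len/row mm 20.3 deg/row 0.06
{"translation": [0.05, 0.08, 2.03], "dr": [0.03, 0.04, 0.03], "grip": 2.8}
{"translation": [0.05, 0.08, 2.03], "dr": [0.03, 0.04, 0.03], "grip": 2.8}
{"translation": [0.05, 0.08, 2.03], "dr": [0.03, 0.04, 0.03], "grip": 2.8}
{"translation": [0.05, 0.08, 2.03], "dr": [0.03, 0.04, 0.03], "grip": 2.8}
```

View pics/s5.png

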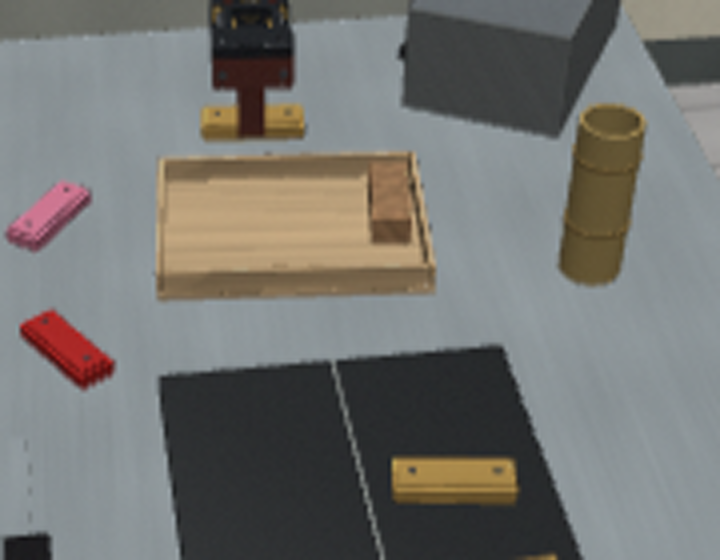

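The key hangs level above the tray's far-left part. Lowering it.

Emit:
{"fn": "apply_moves", "kwargs": {
  "moves": [
    {"translation": [0, 0.1, 2.2], "dr": [0, 0, 0], "grip": 2.8},
    {"translation": [0, 0.1, 2.2], "dr": [0, 0, 0], "grip": 2.8},
    {"translation": [0.1, 0.1, 2.0], "dr": [0, 0, 0], "grip": 2.8},
    {"translation": [0, 0, 1.4], "dr": [0, 0, 0], "grip": 2.8},
    {"translation": [0, 0, 0], "dr": [0, 0, 0], "grip": 2.8},
    {"translation": [0, 0, 0], "dr": [0, 0, 0], "grip": 2.8}
  ]
}}

```text
time_s: 24.57
tool_pos: [0.5086, 0.3865, 0.023]
eef_rot: [3.14, 0.002, -0.076]
contact_force: [0.4, 0.0, -4.3]
finger_gap: 0.382
```

Emit:
{"fn": "apply_moves", "kwargs": {
  "moves": [
    {"translation": [0, 0, 0.2], "dr": [0, 0, 0], "grip": 2.8},
    {"translation": [0, 0, 0.2], "dr": [0, 0, 0], "grip": 2.8}
  ]
}}

```text
time_s: 24.73
tool_pos: [0.5103, 0.3884, 0.0212]
eef_rot: [-3.14, -0.002, -0.076]
contact_force: [-0.5, -0.3, -3.8]
finger_gap: 0.383
```

Emit:
{"fn": "apply_moves", "kwargs": {
  "moves": [
    {"translation": [0, 0, 0.2], "dr": [0, 0, 0], "grip": 2.8},
    {"translation": [0, 0, 0.2], "dr": [0, 0, 0], "grip": 2.8}
  ]
}}

```text
time_s: 24.9
tool_pos: [0.5096, 0.3884, 0.0167]
eef_rot: [-3.141, -0.001, -0.075]
contact_force: [0.6, 0.2, -4.6]
finger_gap: 0.375
```

Emit:
{"fn": "apply_moves", "kwargs": {
  "moves": [
    {"translation": [0, 0, 0.1], "dr": [0, 0, 0], "grip": 2.8},
    {"translation": [0, 0, 0], "dr": [0, 0, 0], "grip": 2.8}
  ]
}}

```text
time_s: 25.07
tool_pos: [0.509, 0.3881, 0.015]
eef_rot: [-3.142, 0.0, -0.075]
contact_force: [-0.3, 0.2, -5.1]
finger_gap: 0.378
```

Emit:
{"fn": "apply_moves", "kwargs": {
  "moves": [
    {"translation": [0, 0, 0.1], "dr": [0, 0, 0], "grip": 2.8},
    {"translation": [0, 0, 0], "dr": [0, 0, 0], "grip": 2.8}
  ]
}}

```text
time_s: 25.23
tool_pos: [0.509, 0.3882, 0.014]
eef_rot: [-3.141, 0.0, -0.075]
contact_force: [0.0, -0.5, -4.2]
finger_gap: 0.38
```

Emit:
{"fn": "apply_moves", "kwargs": {
  "moves": [
    {"translation": [0, 0, 0.1], "dr": [0, 0, 0], "grip": 2.8},
    {"translation": [0, 0, 0], "dr": [0, 0, 0], "grip": 2.8}
  ]
}}

```text
time_s: 25.4
tool_pos: [0.5091, 0.3882, 0.0138]
eef_rot: [-3.141, -0.0, -0.075]
contact_force: [-2.7, -1.2, 3.6]
finger_gap: 0.38
```

Emit:
{"fn": "apply_moves", "kwargs": {
  "moves": [
    {"translation": [0, 0, 0.05], "dr": [0, 0, 0], "grip": 2.8},
    {"translation": [0, 0, 0], "dr": [0, 0, 0], "grip": 2.8}
  ]
}}

```text
time_s: 25.57
tool_pos: [0.5091, 0.3882, 0.0138]
eef_rot: [-3.141, -0.0, -0.075]
contact_force: [-2.5, -2.9, 7.5]
finger_gap: 0.381
```

The key is on the floor. Releasing and moving to key B.

Emit:
{"fn": "apply_moves", "kwargs": {
  "moves": [
    {"translation": [0, 0, -0.1], "dr": [0, 0, 0], "grip": 4.8},
    {"translation": [0, 0, 0], "dr": [0, 0, 0], "grip": 4.8},
    {"translation": [0, 0, 0], "dr": [0, 0, 0], "grip": 4.8},
    {"translation": [0, 0, -1.5], "dr": [0, 0, 0], "grip": 4.8},
    {"translation": [0, 0, -2.5], "dr": [0, 0, 0], "grip": 4.8},
    {"translation": [0, 0, -3.0], "dr": [0, 0, 0], "grip": 5.4},
    {"translation": [0, 0, 0], "dr": [0, 0, 0], "grip": 5.4}
  ]
}}

```text
time_s: 26.15
tool_pos: [0.5126, 0.3903, 0.0888]
eef_rot: [-3.136, -0.007, -0.075]
contact_force: [0.9, 0.7, 1.0]
finger_gap: 0.608
```

```bash
python3 plan.py 0.614,-0.006,0.085,-0.125,14,5.4
python3 - <<'E'
from h import *
d=cams.get_image("side");keys(d,.041);f=d["frame"][100:240,220:400]; cv2.imwrite("pics/s6.png",cv2.resize(f,None,fx=4,fy=4,interpolation=cv2.INTER_CUBIC))
E
```

```text
now [0.5126 0.3903 0.0888] [-3.1362 -0.0074 -0.0749] t 26.15 F [0.87 0.75 1.04] gap 53.4
-> 0.614,-0.006,0.085,-0.125,14,5.4 len/row mm 29.2 deg/row 0.21
{"translation": [0.93, 2.77, 0.02], "dr": [-0.02, -0.03, 0.2], "grip": 5.4}
{"translation": [0.94, 2.77, 0.02], "dr": [-0.02, -0.03, 0.2], "grip": 5.4}
{"translation": [0.95, 2.76, 0.02], "dr": [-0.02, -0.03, 0.2], "grip": 5.4}
{"translation": [0.96, 2.76, 0.02], "dr": [-0.02, -0.03, 0.2], "grip": 5.4}
{"translation": [0.97, 2.76, 0.02], "dr": [-0.02, -0.03, 0.2], "grip": 5.4}
{"translation": [0.98, 2.75, 0.02], "dr": [-0.02, -0.03, 0.2], "grip": 5.4}
{"translation": [0.99, 2.75, 0.02], "dr": [-0.02, -0.03, 0.2], "grip": 5.4}
{"translation": [1.0, 2.74, 0.02], "dr": [-0.02, -0.03, 0.2], "grip": 5.4}
{"translation": [1.01, 2.74, 0.02], "dr": [-0.02, -0.03, 0.2], "grip": 5.4}
{"translation": [1.02, 2.74, 0.02], "dr": [-0.02, -0.03, 0.2], "grip": 5.4}
{"translation": [1.03, 2.73, 0.02], "dr": [-0.02, -0.03, 0.2], "grip": 5.4}
{"translation": [1.04, 2.73, 0.03], "dr": [-0.02, -0.03, 0.2], "grip": 5.4}
{"translation": [1.05, 2.73, 0.03], "dr": [-0.02, -0.03, 0.2], "grip": 5.4}
{"translation": [1.06, 2.72, 0.03], "dr": [-0.02, -0.03, 0.2], "grip": 5.4}
px [295.8 351.8] xy (0.4515, -0.4142) size (0.0916, 0.0893) yaw -0.104 area 1239.5
px [346.4 348. ] xy (0.5622, -0.4167) size (0.0906, 0.0894) yaw 1.321 area 1211.5
px [344.4 246.8] xy (0.6223, -0.1239) size (0.0888, 0.0397) yaw 0.093 area 312.5
px [333.  219.6] xy (0.6101, -0.0176) size (0.088, 0.0417) yaw -0.112 area 264.0
```

View pics/s6.png

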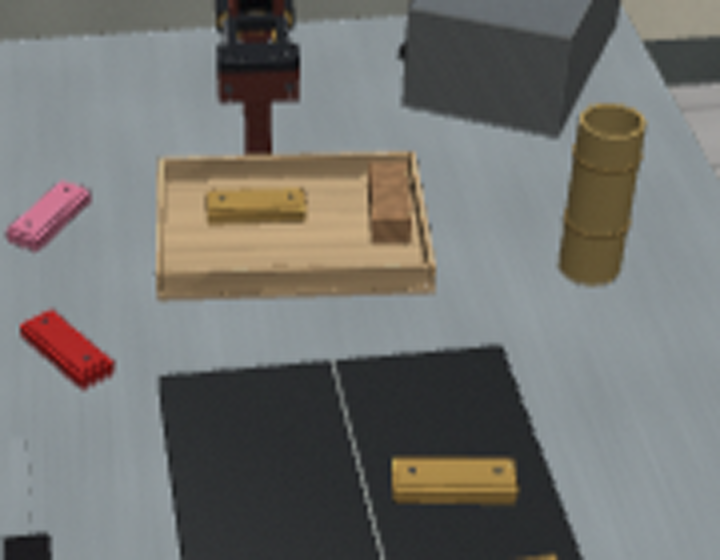

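Key A lies flat in the tray at (255,203), clear of the walls and the cork. B is at (453,480) on the plate, not moved.

Emit:
{"fn": "apply_moves", "kwargs": {
  "moves": [
    {"translation": [0.9, 2.8, 0], "dr": [0, 0, 0.2], "grip": 5.4},
    {"translation": [0.9, 2.8, 0], "dr": [0, 0, 0.2], "grip": 5.4},
    {"translation": [0.9, 2.8, 0], "dr": [0, 0, 0.2], "grip": 5.4},
    {"translation": [1.0, 2.8, 0], "dr": [0, 0, 0.2], "grip": 5.4},
    {"translation": [1.0, 2.8, 0], "dr": [0, 0, 0.2], "grip": 5.4},
    {"translation": [1.0, 2.8, 0], "dr": [0, 0, 0.2], "grip": 5.4},
    {"translation": [1.0, 2.7, 0], "dr": [0, 0, 0.2], "grip": 5.4},
    {"translation": [1.0, 2.7, 0], "dr": [0, 0, 0.2], "grip": 5.4}
  ]
}}

```text
time_s: 26.87
tool_pos: [0.566, 0.1587, 0.0824]
eef_rot: [3.141, 0.001, -0.103]
contact_force: [-0.4, -0.5, -0.4]
finger_gap: 0.616
```

Emit:
{"fn": "apply_moves", "kwargs": {
  "moves": [
    {"translation": [1.0, 2.7, 0], "dr": [0, 0, 0.2], "grip": 5.4},
    {"translation": [1.0, 2.7, 0], "dr": [0, 0, 0.2], "grip": 5.4},
    {"translation": [1.0, 2.7, 0], "dr": [0, 0, 0.2], "grip": 5.4},
    {"translation": [1.0, 2.7, 0], "dr": [0, 0, 0.2], "grip": 5.4},
    {"translation": [1.0, 2.7, 0], "dr": [0, 0, 0.3], "grip": 5.4},
    {"translation": [1.0, 2.7, 0], "dr": [0, 0, 0.3], "grip": 5.4},
    {"translation": [0, 0, 0], "dr": [0, 0, 0], "grip": 5.4},
    {"translation": [0, 0, 0], "dr": [0, 0, 0], "grip": 5.4}
  ]
}}

```text
time_s: 27.53
tool_pos: [0.6077, -0.0089, 0.0824]
eef_rot: [-3.141, 0.001, -0.13]
contact_force: [0.0, -0.5, -0.5]
finger_gap: 0.615
```

```bash
python3 plan.py 0.615,-0.006,0.0325,-0.125,3,5.4
```

```text
now [ 0.6077 -0.0089  0.0824] [-3.1414e+00  1.1000e-03 -1.3020e-01] t 27.5333 F [ 0.01 -0.52 -0.45] gap 54.0
-> 0.615,-0.006,0.0325,-0.125,3,5.4 len/row mm 16.8 deg/row 0.1
{"translation": [0.23, -0.13, 1.66], "dr": [0.0, 0.02, -0.1], "grip": 5.4}
{"translation": [0.23, -0.13, 1.66], "dr": [0.0, 0.02, -0.1], "grip": 5.4}
{"translation": [0.23, -0.13, 1.66], "dr": [0.0, 0.02, -0.1], "grip": 5.4}
```

Emit:
{"fn": "apply_moves", "kwargs": {
  "moves": [
    {"translation": [0.3, -0.2, 1.7], "dr": [0, 0, 0], "grip": 5.4},
    {"translation": [0.3, -0.1, 1.7], "dr": [0, 0, 0], "grip": 5.4},
    {"translation": [0.2, -0.1, 1.6], "dr": [0, 0, 0], "grip": 5.4},
    {"translation": [0, 0, 0], "dr": [0, 0, 0], "grip": 5.4},
    {"translation": [0, 0, 0], "dr": [0, 0, 0], "grip": 2.8},
    {"translation": [0, 0, 0], "dr": [0, 0, 0], "grip": 2.8},
    {"translation": [0, 0, 0], "dr": [0, 0, 0], "grip": 2.8},
    {"translation": [0, 0, 0], "dr": [0, 0, 0], "grip": 2.8}
  ],
  "newtons": 45
}}

```text
time_s: 28.2
tool_pos: [0.6169, -0.0044, 0.0344]
eef_rot: [-3.141, -0.001, -0.127]
contact_force: [-0.2, 0.1, 0.1]
finger_gap: 0.38
```

Emit:
{"fn": "apply_moves", "kwargs": {
  "moves": [
    {"translation": [0, 0, 0], "dr": [0, 0, 0], "grip": 2.8},
    {"translation": [0, 0, 0], "dr": [0, 0, 0], "grip": 2.8}
  ]
}}

```text
time_s: 28.37
tool_pos: [0.6169, -0.0043, 0.0344]
eef_rot: [-3.141, -0.001, -0.128]
contact_force: [-0.8, 1.5, 3.8]
finger_gap: 0.38
```

Emit:
{"fn": "apply_moves", "kwargs": {
  "moves": [
    {"translation": [0.3, -0.05, 0.05], "dr": [0, 0, 0], "grip": 2.8},
    {"translation": [0.4, -0.06, 0], "dr": [0, 0, 0], "grip": 2.8}
  ]
}}

```text
time_s: 28.53
tool_pos: [0.6232, -0.0045, 0.0344]
eef_rot: [3.141, -0.0, -0.127]
contact_force: [-2.8, 0.3, 9.4]
finger_gap: 0.377
```

Emit:
{"fn": "apply_moves", "kwargs": {
  "moves": [
    {"translation": [0.4, -0.06, 0], "dr": [0, 0, 0], "grip": 2.8}
  ]
}}

```text
time_s: 28.62
tool_pos: [0.6277, -0.0044, 0.0344]
eef_rot: [3.141, -0.001, -0.127]
contact_force: [-2.6, 0.6, 9.7]
finger_gap: 0.38
```

Run:
```python
from h import *
s=telemetry.state()
for k in("q","qvel","tau","torque","contact_force","tool_pos","eef_rot"):print(k,np.array(s[k]).round(4))
```

```text
q [-1.1700e-01  6.0600e-01  1.6195e+00 -2.0000e-04  9.1550e-01  1.5814e+00]
qvel [ 0.0089  0.0533 -0.1206 -0.0014  0.0626  0.0095]
tau [-2.80000e-02 -5.43424e+01 -1.87306e+01  9.81000e-02 -1.23280e+00
 -1.41000e-02]
torque [ 0.031   0.5177 -0.0213]
contact_force [-2.5962  0.5732  9.6834]
tool_pos [ 0.6277 -0.0044  0.0344]
eef_rot [ 3.1415e+00 -6.0000e-04 -1.2750e-01]
```

B again reads 0.19–0.2, matching A and clearly above C. Lifting it.

Emit:
{"fn": "apply_moves", "kwargs": {
  "moves": [
    {"translation": [0, 0, -1.0], "dr": [0, 0, 0], "grip": 2.8},
    {"translation": [0, 0, -2.0], "dr": [0, 0, 0], "grip": 2.8},
    {"translation": [0, 0, -2.0], "dr": [0, 0, 0], "grip": 2.8},
    {"translation": [0, 0, -2.0], "dr": [0, 0, 0], "grip": 2.8},
    {"translation": [0, 0, 0], "dr": [0, 0, 0], "grip": 2.8},
    {"translation": [0, 0, 0], "dr": [0, 0, 0], "grip": 2.8}
  ]
}}

```text
time_s: 29.12
tool_pos: [0.628, -0.0044, 0.1038]
eef_rot: [-3.142, -0.002, -0.128]
contact_force: [-0.7, -0.3, -3.7]
finger_gap: 0.374
```

```bash
python3 plan.py 0.504,0.3135,0.10,-0.075,14,2.8
```

```text
now [ 0.628  -0.0044  0.1038] [-3.1415e+00 -2.1000e-03 -1.2750e-01] t 29.1167 F [-0.73 -0.32 -3.73] gap 32.8
-> 0.504,0.3135,0.10,-0.075,14,2.8 len/row mm 24.4 deg/row 0.22
{"translation": [-1.17, -2.14, 0.02], "dr": [0.0, -0.01, -0.22], "grip": 2.8}
{"translation": [-1.16, -2.14, 0.02], "dr": [0.0, -0.01, -0.22], "grip": 2.8}
{"translation": [-1.15, -2.15, 0.03], "dr": [0.0, -0.01, -0.22], "grip": 2.8}
{"translation": [-1.14, -2.15, 0.03], "dr": [0.0, -0.01, -0.22], "grip": 2.8}
{"translation": [-1.14, -2.16, 0.03], "dr": [0.0, -0.01, -0.22], "grip": 2.8}
{"translation": [-1.13, -2.16, 0.03], "dr": [0.0, -0.01, -0.22], "grip": 2.8}
{"translation": [-1.12, -2.17, 0.03], "dr": [0.0, -0.01, -0.22], "grip": 2.8}
{"translation": [-1.11, -2.17, 0.03], "dr": [0.0, -0.01, -0.22], "grip": 2.8}
{"translation": [-1.1, -2.17, 0.03], "dr": [0.0, -0.01, -0.22], "grip": 2.8}
{"translation": [-1.09, -2.18, 0.03], "dr": [0.0, -0.01, -0.22], "grip": 2.8}
{"translation": [-1.09, -2.18, 0.03], "dr": [0.0, -0.01, -0.22], "grip": 2.8}
{"translation": [-1.08, -2.19, 0.03], "dr": [0.0, -0.01, -0.22], "grip": 2.8}
{"translation": [-1.07, -2.19, 0.03], "dr": [0.0, -0.01, -0.22], "grip": 2.8}
{"translation": [-1.06, -2.19, 0.03], "dr": [0.0, -0.01, -0.22], "grip": 2.8}
```

Emit:
{"fn": "apply_moves", "kwargs": {
  "moves": [
    {"translation": [-1.2, -2.1, 0], "dr": [0, 0, -0.2], "grip": 2.8},
    {"translation": [-1.2, -2.1, 0], "dr": [0, 0, -0.2], "grip": 2.8},
    {"translation": [-1.2, -2.2, 0], "dr": [0, 0, -0.2], "grip": 2.8},
    {"translation": [-1.1, -2.2, 0], "dr": [0, 0, -0.2], "grip": 2.8},
    {"translation": [-1.1, -2.2, 0], "dr": [0, 0, -0.2], "grip": 2.8},
    {"translation": [-1.1, -2.2, 0], "dr": [0, 0, -0.2], "grip": 2.8},
    {"translation": [-1.1, -2.2, 0], "dr": [0, 0, -0.2], "grip": 2.8},
    {"translation": [-1.1, -2.2, 0], "dr": [0, 0, -0.2], "grip": 2.8}
  ]
}}

```text
time_s: 29.78
tool_pos: [0.555, 0.1798, 0.101]
eef_rot: [3.141, 0.003, -0.1]
contact_force: [0.3, 0.2, -3.7]
finger_gap: 0.38
```

Emit:
{"fn": "apply_moves", "kwargs": {
  "moves": [
    {"translation": [-1.1, -2.2, 0], "dr": [0, 0, -0.2], "grip": 2.8},
    {"translation": [-1.1, -2.2, 0], "dr": [0, 0, -0.2], "grip": 2.8},
    {"translation": [-1.1, -2.2, 0], "dr": [0, 0, -0.2], "grip": 2.8},
    {"translation": [-1.1, -2.2, 0], "dr": [0, 0, -0.2], "grip": 2.8},
    {"translation": [-1.1, -2.2, 0], "dr": [0, 0, -0.3], "grip": 2.8},
    {"translation": [-1.0, -2.1, 0], "dr": [0, 0, -0.3], "grip": 2.8},
    {"translation": [0, 0, 0], "dr": [0, 0, 0], "grip": 2.8},
    {"translation": [0, 0, 0], "dr": [0, 0, 0], "grip": 2.8}
  ]
}}

```text
time_s: 30.45
tool_pos: [0.5024, 0.3158, 0.1013]
eef_rot: [3.14, 0.003, -0.073]
contact_force: [0.3, -0.7, -4.1]
finger_gap: 0.374
```

```bash
python3 plan.py 0.504,0.3125,0.022,-0.075,4,2.8
python3 - <<'E'
from h import *
d=cams.get_image("side");f=d["frame"][100:240,220:400]; cv2.imwrite("pics/s7.png",cv2.resize(f,None,fx=4,fy=4,interpolation=cv2.INTER_CUBIC))
E
```

```text
now [0.5024 0.3158 0.1013] [ 3.1401e+00  2.7000e-03 -7.2800e-02] t 30.45 F [ 0.33 -0.69 -4.1 ] gap 32.9
-> 0.504,0.3125,0.022,-0.075,4,2.8 len/row mm 19.8 deg/row 0.05
{"translation": [0.05, 0.08, 1.98], "dr": [0.02, 0.04, 0.03], "grip": 2.8}
{"translation": [0.05, 0.08, 1.98], "dr": [0.02, 0.04, 0.03], "grip": 2.8}
{"translation": [0.05, 0.08, 1.98], "dr": [0.02, 0.04, 0.03], "grip": 2.8}
{"translation": [0.05, 0.08, 1.98], "dr": [0.02, 0.04, 0.03], "grip": 2.8}
```

View pics/s7.png

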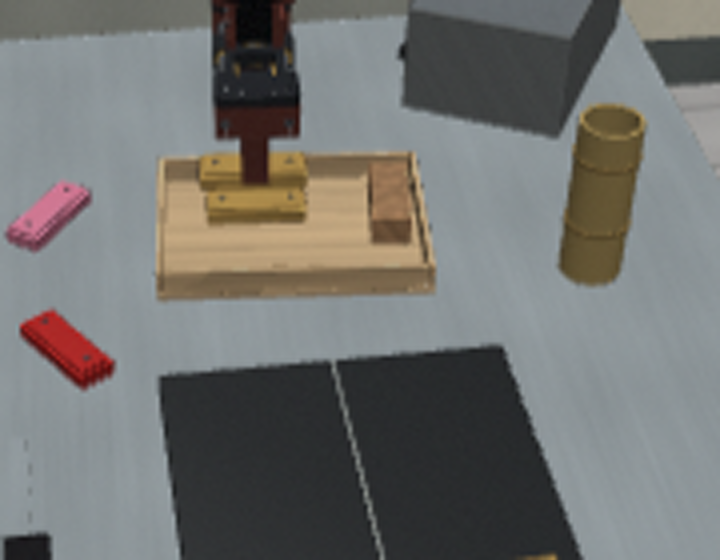

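Run:
```python
from h import *
d=cams.get_image("side")
print(w(d,220+255/4,100+201/4,.02), w(d,220+160/4,100+157/4,.03), w(d,220+160/4,100+290/4,.0),w(d,220+160/4,100+270/4,.03))
print([4*np.array(px(d,p))-[880,400] for p in [(.51,.388,.022),(.504,.3125,.022),(.504,.3125,.022)]])
```

```text
[0.50815538 0.38023574 0.02      ] [0.42672641 0.44698062 0.03      ] [4.15107161e-01 2.84956885e-01 1.11022302e-16] [0.41577402 0.27354139 0.03      ]
[array([256.11102927, 194.15259183]), array([258.37077531, 243.53580096]), array([258.37077531, 243.53580096])]
```

The spacing is fine: A is at y≈0.385 and B's target is 0.3125. Lowering.

Emit:
{"fn": "apply_moves", "kwargs": {
  "moves": [
    {"translation": [0, 0.1, 2.2], "dr": [0, 0, 0], "grip": 2.8},
    {"translation": [0, 0.1, 2.2], "dr": [0, 0, 0], "grip": 2.8},
    {"translation": [0, 0.1, 2.0], "dr": [0, 0, 0], "grip": 2.8},
    {"translation": [0, 0, 1.5], "dr": [0, 0, 0], "grip": 2.8},
    {"translation": [0, 0, 0], "dr": [0, 0, 0], "grip": 2.8},
    {"translation": [0, 0, 0.2], "dr": [0, 0, 0], "grip": 2.8},
    {"translation": [0, 0, 0.2], "dr": [0, 0, 0], "grip": 2.8},
    {"translation": [0, 0, 0], "dr": [0, 0, 0], "grip": 2.8}
  ]
}}

```text
time_s: 31.22
tool_pos: [0.5049, 0.3124, 0.0207]
eef_rot: [-3.141, -0.001, -0.076]
contact_force: [0.3, -1.1, -3.5]
finger_gap: 0.379
```

Emit:
{"fn": "apply_moves", "kwargs": {
  "moves": [
    {"translation": [0, 0, 0.1], "dr": [0, 0, 0], "grip": 2.8},
    {"translation": [0, 0, 0], "dr": [0, 0, 0], "grip": 2.8}
  ]
}}

```text
time_s: 31.38
tool_pos: [0.5046, 0.3127, 0.0197]
eef_rot: [-3.141, -0.001, -0.075]
contact_force: [0.3, -1.4, -3.4]
finger_gap: 0.378
```

Emit:
{"fn": "apply_moves", "kwargs": {
  "moves": [
    {"translation": [0, 0, 0.1], "dr": [0, 0, 0], "grip": 2.8},
    {"translation": [0, 0, 0], "dr": [0, 0, 0], "grip": 2.8}
  ]
}}

```text
time_s: 31.55
tool_pos: [0.5041, 0.3126, 0.0183]
eef_rot: [-3.141, -0.0, -0.075]
contact_force: [-1.0, -0.3, -3.7]
finger_gap: 0.38
```

Contact is expected at about z=0.0153.

Emit:
{"fn": "apply_moves", "kwargs": {
  "moves": [
    {"translation": [0, 0, 0.1], "dr": [0, 0, 0], "grip": 2.8},
    {"translation": [0, 0, 0.1], "dr": [0, 0, 0], "grip": 2.8},
    {"translation": [0, 0, 0], "dr": [0, 0, 0], "grip": 2.8}
  ]
}}

```text
time_s: 31.8
tool_pos: [0.5038, 0.3124, 0.0158]
eef_rot: [3.142, 0.0, -0.075]
contact_force: [-0.3, 0.1, -3.5]
finger_gap: 0.38
```

Emit:
{"fn": "apply_moves", "kwargs": {
  "moves": [
    {"translation": [0, 0, 0.1], "dr": [0, 0, 0], "grip": 2.8},
    {"translation": [0, 0, 0], "dr": [0, 0, 0], "grip": 2.8}
  ]
}}

```text
time_s: 31.97
tool_pos: [0.5039, 0.3125, 0.0154]
eef_rot: [-3.142, 0.0, -0.075]
contact_force: [-1.9, -0.6, 2.1]
finger_gap: 0.378
```

Emit:
{"fn": "apply_moves", "kwargs": {
  "moves": [
    {"translation": [0, 0, 0.05], "dr": [0, 0, 0], "grip": 2.8},
    {"translation": [0, 0, 0], "dr": [0, 0, 0], "grip": 2.8}
  ]
}}

```text
time_s: 32.13
tool_pos: [0.5039, 0.3125, 0.0154]
eef_rot: [-3.141, -0.0, -0.075]
contact_force: [-2.5, -1.6, 7.9]
finger_gap: 0.379
```

Contact at z=0.0154. I'll release, rise, and back off so the cameras have a clear view.

Emit:
{"fn": "apply_moves", "kwargs": {
  "moves": [
    {"translation": [0, 0, -0.1], "dr": [0, 0, 0], "grip": 4.5},
    {"translation": [0, 0, 0], "dr": [0, 0, 0], "grip": 4.5},
    {"translation": [0, 0, 0], "dr": [0, 0, 0], "grip": 4.5},
    {"translation": [0, 0, -1.5], "dr": [0, 0, 0], "grip": 4.5},
    {"translation": [0, 0, -3.0], "dr": [0, 0, 0], "grip": 4.5},
    {"translation": [0, 0, -3.5], "dr": [0, 0, 0], "grip": 4.5},
    {"translation": [0, 0, -3.5], "dr": [0, 0, 0], "grip": 4.5},
    {"translation": [0, 0, 0], "dr": [0, 0, 0], "grip": 4.5}
  ]
}}

```text
time_s: 32.8
tool_pos: [0.5084, 0.3146, 0.1372]
eef_rot: [-3.136, -0.01, -0.075]
contact_force: [0.3, 0.9, 0.3]
finger_gap: 0.513
```

Emit:
{"fn": "apply_moves", "kwargs": {
  "moves": [
    {"translation": [0, 3.5, -1], "dr": [0, 0, 0], "grip": 4.5},
    {"translation": [0, 3.5, -1], "dr": [0, 0, 0], "grip": 4.5},
    {"translation": [0, 3.5, -1], "dr": [0, 0, 0], "grip": 4.5},
    {"translation": [0, 3.5, -1], "dr": [0, 0, 0], "grip": 4.5},
    {"translation": [0, 3.5, -1], "dr": [0, 0, 0], "grip": 4.5},
    {"translation": [0, 3.5, 0], "dr": [0, 0, 0], "grip": 4.5},
    {"translation": [0, 3.5, 0], "dr": [0, 0, 0], "grip": 4.5},
    {"translation": [0, 3.5, 0], "dr": [0, 0, 0], "grip": 4.5}
  ]
}}

```text
time_s: 33.47
tool_pos: [0.4828, 0.0317, 0.1805]
eef_rot: [-3.142, -0.001, -0.075]
contact_force: [0.4, 0.3, -0.8]
finger_gap: 0.512
```

Emit:
{"fn": "apply_moves", "kwargs": {
  "moves": [
    {"translation": [0, 3.5, 0], "dr": [0, 0, 0], "grip": 4.5},
    {"translation": [0, 3.5, 0], "dr": [0, 0, 0], "grip": 4.5},
    {"translation": [0, 3.5, 0], "dr": [0, 0, 0], "grip": 4.5},
    {"translation": [0, 3.5, 0], "dr": [0, 0, 0], "grip": 4.5},
    {"translation": [0, 3.5, 0], "dr": [0, 0, 0], "grip": 4.5},
    {"translation": [0, 3.5, 0], "dr": [0, 0, 0], "grip": 4.5},
    {"translation": [0, 0, 0], "dr": [0, 0, 0], "grip": 4.5},
    {"translation": [0, 0, 0], "dr": [0, 0, 0], "grip": 4.5}
  ]
}}

```text
time_s: 34.13
tool_pos: [0.4671, -0.1778, 0.1801]
eef_rot: [-3.141, -0.0, -0.079]
contact_force: [0.1, 0.9, -0.0]
finger_gap: 0.514
```

```bash
python3 plan.py
python3 - <<'E'
from h import *
d=cams.get_image("side");keys(d,.041);cv2.imwrite("pics/s8.png",d["frame"])
d=cams.get_image("top");keys(d,.043)
f=d["frame"][110:270,100:390]; cv2.imwrite("pics/t8.png",cv2.resize(f,None,fx=2.7,fy=2.7,interpolation=cv2.INTER_CUBIC))
E
```

```text
now [ 0.4671 -0.1778  0.1801] [-3.1415e+00 -1.0000e-04 -7.8800e-02] t 34.1333 F [ 0.07  0.89 -0.  ] gap 45.1
px [295.9 351.9] xy (0.451, -0.4135) size (0.0908, 0.0901) yaw 0.683 area 1233.5
px [346.5 348.1] xy (0.5621, -0.4167) size (0.0906, 0.0896) yaw 1.321 area 1210.0
px [344.4 246.8] xy (0.6223, -0.1239) size (0.0888, 0.0397) yaw 0.097 area 313.5
px [434.9 227.8] xy (0.4325, -0.3659) size (0.0496, 0.0363) yaw 1.089 area 203.5
px [178.1 203.5] xy (0.4996, 0.3033) size (0.0889, 0.0371) yaw -0.066 area 415.0
px [150.8 200.7] xy (0.5078, 0.3763) size (0.0893, 0.0373) yaw -0.064 area 417.5
px [156.8 156.4] xy (0.627, 0.3627) size (0.09, 0.036) yaw 1.461 area 372.5
px [335.3 155.2] xy (0.6255, -0.1142) size (0.0921, 0.0367) yaw 0.1 area 427.5
px [179.9  82.1] xy (0.8314, 0.3048) size (0.0742, 0.053) yaw 0.582 area 406.0
px [286.7  53.6] xy (0.9103, 0.0199) size (0.3244, 0.0653) yaw -1.569 area 1365.0
```

View pics/s8.png

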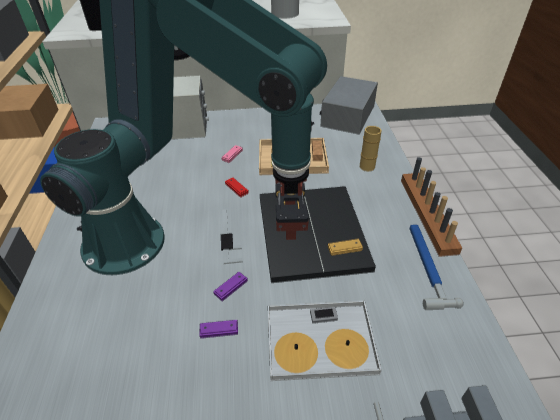

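View pics/t8.png

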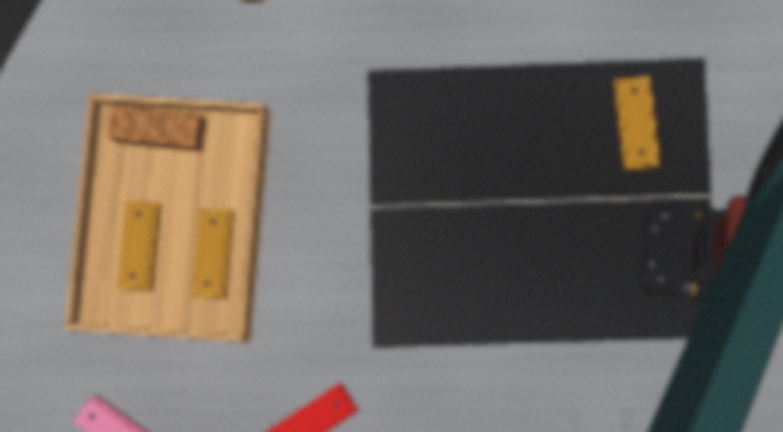

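The two blanks lie flat and apart in the tray, at (138,245) and (212,253). The cork is in place. The third blank is on the far half at (637,122), about 28 mm clear of the line, and the arm touches nothing. Handing in.

```bash
python3 -c "
from bench import ctrl
print(ctrl.hand_in())"
```

```text
the job is handed in; nothing more can be done
None
```

I slid all three blanks past the line, laid two in the tray as rough, and left one on the plate as polished. The job was handed in at about 34 s. One check disagreed: the drag I measured on the two "rough" blanks is well below the stated rough range.

**Drag measured (force over pressing load, own weight included):**

| Blank at the start (seen from the robot) | Measured | Sorted as | Where it is now |
|---|---|---|---|
| right | about 0.09–0.14 | polished | on the plate, rear end about 28 mm past the line |
| middle | about 0.19–0.24 | rough | flat on the tray floor |
| left | about 0.20–0.26 | rough | flat on the tray floor |

- **What disagreed:** the stated rough range is 0.5–0.75, and I found no cause for the shortfall. The finger tips were not touching the plate at the slide height, and a short push from behind on the left blank gave a similar result (about 0.25, noisy).
- **Why I sorted them this way:** the left and middle blanks agreed with each other and dragged about twice as hard as the right one. At least one blank had to be rough and at least one polished, so this was the only consistent reading.
- **A slip while sliding:** while I eased the press on the left blank at the line, the force briefly read −3.8 N. That is about its own weight, so it may have come off the plate for under 0.1 s. I kept sliding it and then pushed it on until it was well past the line.
- **Last pictures:** the two blanks lie flat and about 70 mm apart in the tray, and the cork, tuner and cymbals are where they were. Both blanks were lowered until the force showed contact and then released, not dropped. The arm was clear of everything at hand-in.

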